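# Prise the nested parts tubs apart and park them by size

## Task

Somebody has jammed the parts tubs tightly into one another on the sloping stand. Draw the small yellow tub out first, leaving the blue one seated in the big black tub, then draw out the medium blue tub, and stand each upright, flat on the floor of the tray of its own size and colour, and let go. Leave everything else on the bench where it is.

Things in the scene. Friction and masses are not known exactly. Their poses are not given: they have to be found in the camera images.
- small_mid (a point): small tub: yellow plastic, open-topped, tapered, 80 mm tall, outside 43 x 76 mm at the mouth, 37 x 65 mm at the base, wall 2.5 mm. Point on its axis, 40 mm from base and mouth. z: from base to mouth; x: across its narrow width (squeeze its two long walls, draft 2 deg, along x); y: along its length. At first nested in the medium tub, leaning with it.
- small: the small tub (90 g, may vary), origin at its base's centre, same axes. Nested, its top 30 mm stand out above the blue rim, which is 10 mm past small_mid towards the mouth. Spring tongues in the blue tub grip its end walls: drawing it out straight along its z takes about 5 to 10 N, easing after 20 mm; its base is clear of the blue rim after 50 mm.
- medium_mid (a point): medium tub: blue plastic, same form, 85 mm tall, outside 51 x 85 mm at the mouth, 45.5 x 73 mm at the base, wall 2.5 mm. Point on its axis, 42.5 mm from base and mouth; axes as for the small tub. At first nested in the large tub, with 3 mm of play beside its long walls (as the small has in it).
- medium: the medium tub (160 g, may vary), origin at its base's centre, same axes. Nested, its top 30 mm stand out above the black rim, which is 12.5 mm past medium_mid towards the mouth. The black tub's tongues grip its end walls more tightly: drawing it out along its z takes about 10 to 19 N, easing after 20 mm; its base is clear of the black rim after 55 mm.
- large_mid (a point): large tub: black plastic, 90 mm tall, outside 60 x 94 mm at the mouth, screwed to the stand, does not move. Point on its axis half-way up; z along its axis to the mouth, leaning 30 degrees from vertical; x across its narrow width, y along its length. The three nested tubs share one axis and the same directions.
- stand: fixed grey sheet-metal stand, 125 x 122 mm, its deck sloping 30 degrees, so that the tubs' mouths lean towards the stand's -x side (roughly towards the robot). Origin: centre of its underside, z up. The large tub's base is centred 62 mm above it; the nested stack's highest edge is about 205 mm above the bench.
- tray_small_floor (a point): centre of the floor of the small tray: fixed low tray with a yellow rim, inside 50 mm (x) by 78 mm (y), rim 10 mm above the floor, floor 3 mm above the bench. z up. Takes the small tub's base with its narrow width along x, either way round, with 6 mm of play all round.
- tray_medium_floor (a point): centre of the floor of the medium tray: same with a blue rim, inside 58 mm (x) by 86 mm (y), for the medium tub; rim 10 mm above the floor, floor 3 mm above the bench, z up.
- pliers: bystander: long-nose pliers with orange grips lying on the bench, 160 mm long, 14 mm high; origin at the joint, +x to the nose
- driver: bystander: red-handled screwdriver lying on the bench, 170 mm long along its x, handle to -x; origin under its middle part
- caliper: bystander: steel caliper lying flat, 190 mm long along x, 8 mm high
- spool: bystander: black and silver solder reel standing flat, 60 mm across, 45 mm high, origin under its centre
- meter: bystander: hand-held multimeter, black and orange, 172 x 88 mm, 41 mm high, origin under its centre, long along x
- flux: bystander: small amber jar, white cap, 40 mm across, 85 mm high, origin under its centre
- third_hand: bystander: helping-hand stand with round magnifier, fixed, 84 mm base, 210 mm high, 210 mm across its clips (along x), lens to +y; origin under its base
Mind the look-alikes: they are no part of the job. What is meant by the small is not green, and is the smaller of those in its own colour.

How it is judged:
By the outcome, as a careful person would: the job done as asked, in the order asked, and still so for the second after the job is handed in, with the robot touching nothing.
It also fails if it takes over 67 s, if anything falls off the work surface, if the arm or the gripper's body presses on something with over 40 N, if the wrist force passes 120 N, or if a joint passes its speed limit or range.

## Robot

A 6-joint arm with a two-finger parallel gripper is mounted at the origin on the work surface. World frame = base frame: x ahead of the robot, y to its left, z up, the work surface at z = 0. Lengths are in m, angles in degrees, forces in N, time in s.
With the tool pointing down it reaches from about 0.35 to 0.875 m from the base axis. Payload 4.2 kg.
Tool frame: the origin (TCP) lies between the finger pads; the fingertips stand 8 mm ahead of it and the grasp point (between the pads) lies 11 mm behind it; x points along the fingers, y is the direction in which the jaws open and shut, and the axes are right-handed (so a half turn about x gives the same grasp; the last joint's range is limited). The gripper opens to 87 mm and grips with 3 to 60 N. Pads are 19 mm wide; open, the fingers measure 117 mm over their backs; the gripper's body (75 mm by 190 mm) begins 51 mm behind the grasp point.
Start: joints at [-53.136, 22.042, 0.453, 0, -68.411, -14.817], TCP at [0.235, -0.579, 0.231] pointing down, gripper open.
Joint ranges: [-179.83, 179.83], [-69.29, 118.12], [-61.27, 80.66], [-181.25, 117.63], [-171.15, -9.14], [-177.46, 177.46]. Speed limits (degrees/s): [159.86, 159.86, 180, 180, 180, 180].

## Interface

Orientations are given as a 3x3 rotation matrix whose columns are the frame's x, y, z axes.
In Python, from station import r gives the robot as it stands. The module is installed in compiled form; this text tells all that it offers.
- The arm moves only by the tool move_arm, never from a script. Its argument "increments" is one flat list of numbers, 7 for each row, row after row: the turn, a rotation vector about the tool's x, y, z in degrees, then the shift along the tool's x, y, z in m, then the finger opening in m, from 0 to 0.087. A call has 1 to 12 rows; each row is the pose to reach, as a shift and turn from the pose commanded when the call began, along the tool's axes at that moment; what a row does not reach only later rows make up. A row lasts 1/12 s, in which the tool goes at most 41.7 mm and 7.16 degrees, less where a joint would pass 70% of its speed; a pose out of reach is approached as far as the arm can. A call with a gripper value outside its range is refused whole. The fingers move at their own pace and stop on an object; the grip force is fixed at half the most. Time passes only in rows, so rows that repeat a pose let the fingers close. It gives the time, the measured TCP pose, the force and the opening at its end, in the units of the state.
- r.sense(): the state, without advancing time (a new reading comes with each control period).
- r.capture(name): name is "scene" or "side" or "wrist"; returns the picture (480x640x3 uint8, red, green, blue); there is no depth.
- r.calibration(name): a dict with "fx", "fy", "cx", "cy" (pixels), "rvec" (rotation vector, rad) and "tvec" (3), from world to camera coordinates, as OpenCV has them; the wrist camera has in their place "tool_from_camera" (4x4, takes a point from camera to tool coordinates, whose origin is the TCP and whose axes are the tool frame's). Camera axes: x right, y down, z forward; pixel columns grow to the right and rows downward; lengths in m; the calibration is good to about 2 mm. A picture is of the moment at which its call begins: read the wrist's pose just before it. calibration takes no time and is no camera call.
- r.finish_job(): hands the job in, once; it reports no verdict.
The state is a dict: "time_s": time; "joints": joint angles; "joint_velocities": joint speeds; "effort": joint torques, N m; "tcp_pos": TCP position; "ee_rot": TCP orientation; "wrist_force": force on the tool from outside, world axes, zero at the start; "moment": the same for the moment, N m; "gripper_width": opening from 0.0 (shut) to 1.0 (fully open).
Only numpy, scipy, OpenCV 4.12 (cv2) and the standard library are available. Lean on these libraries where they do the work, as an engineer would, in place of code of your own. Each camera call takes 0.05 s, during which the arm holds its last target.

## Working session

There is one attempt and no reset: what is moved stays moved. The work goes in short steps, Python scripts to look and compute and a tool call to move; the robot and the scene stay as the last step left them, time stands still between calls to the robot, and variables do not carry over. Pictures are saved under pics/ and viewed, and the job is handed in when it is done.

Besides the shell and the picture viewer there is one more tool, called as a command line: name --argument value ..., lists and objects as JSON in quotes. move_arm: Moves the arm, as the interface text tells. Its arguments: {"type":"object","properties":{"increments":{"type":"array","items":{"type":"number"}}},"required":["increments"]}

```bash
mkdir -p pics; ls
python3 - <<'E'
from station import r
import cv2
s=r.sense();print(s)
for n in ["scene","side","wrist"]:
    im=r.capture(n);cv2.imwrite(f"pics/{n}0.png",im[:,:,::-1]);print(n,r.calibration(n))
E
```

```text
pics
{'time_s': 0.0, 'joints': array([-5.31377689e+01,  2.20905992e+01,  3.82577081e-01, -2.93013008e-02,
       -6.84136413e+01, -1.48184759e+01]), 'joint_velocities': array([ 0.07454954, -0.0316683 , -0.02703331,  0.00358368,  0.00318525,
        0.09469736]), 'effort': array([-2.82590872e-04, -3.90666640e+01,  1.87402779e+01,  4.21996325e+00,
        1.10331882e-02, -1.72706127e-04]), 'tcp_pos': array([ 0.23439543, -0.57875861,  0.22947961]), 'ee_rot': array([[-8.93333778e-04, -3.75138709e-01,  9.26968258e-01],
       [ 1.98414584e-03,  9.26966138e-01,  3.75139763e-01],
       [-9.99997633e-01,  2.17436523e-03, -8.37602535e-05]]), 'wrist_force': array([ 0.01283256, -0.62036231,  0.30333707]), 'moment': array([-0.01025199, -0.02657996, -0.02626116]), 'gripper_width': 1.000329586585806}
scene {'fx': 459.8439465270477, 'fy': 459.8439465270477, 'cx': 322.56114944515315, 'cy': 239.92924962803045, 'rvec': array([ 1.92053873,  1.74265856, -0.60733657]), 'tvec': array([-0.08014246, -0.36089056,  1.54683237])}
side {'fx': 447.0245873842238, 'fy': 447.0245873842238, 'cx': 324.9872932991677, 'cy': 231.3810369442177, 'rvec': array([ 0.57955172, -2.52836936,  1.40189512]), 'tvec': array([0.51223371, 0.23420468, 0.99044591])}
wrist {'fx': 366.25021999220456, 'fy': 366.25021999220456, 'cx': 315.91636871126417, 'cy': 238.9187053970392, 'tool_from_camera': array([[-1.32453099e-04, -2.86999885e-01,  9.57930607e-01,
        -1.53651877e-01],
       [ 9.99999732e-01,  6.51882829e-04,  3.33576731e-04,
        -1.13347403e-03],
       [-7.20194997e-04,  9.57930395e-01,  2.86999722e-01,
        -7.84126345e-02],
       [ 0.00000000e+00,  0.00000000e+00,  0.00000000e+00,
         1.00000000e+00]])}
```

View pics/scene0.png

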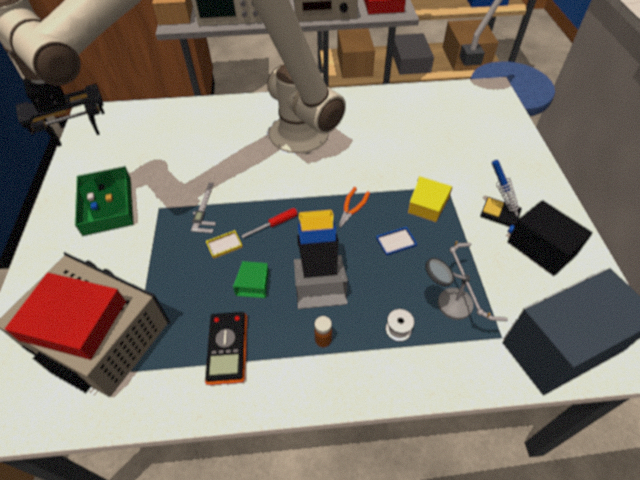

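View pics/side0.png

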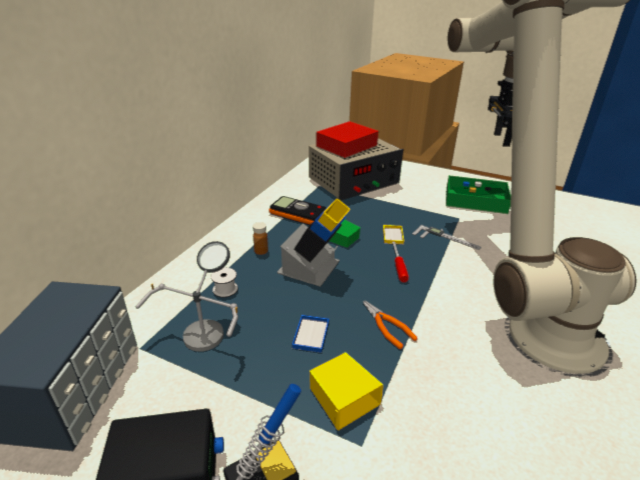

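View pics/wrist0.png

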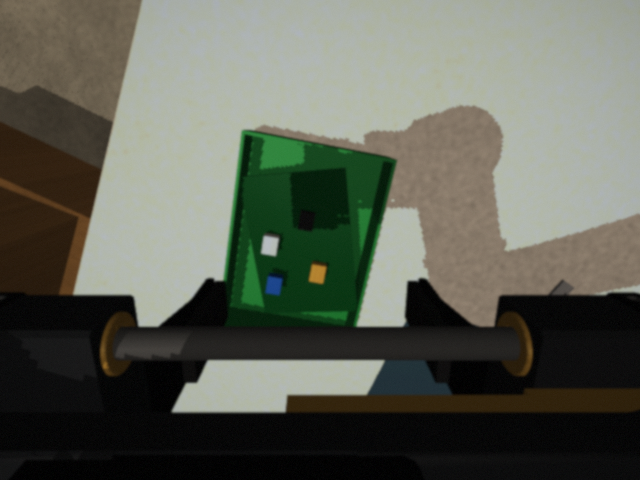

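Candidates for the small tub are the nested yellow tub at scene (317,222), the larger yellow box at (430,198), and the green tub at (252,279). I choose the nested yellow one. Next: close crops.

```bash
cat > h.py <<'E'
import numpy as np,cv2
from scipy.spatial.transform import Rotation as R
from station import r
def cam(n):
    c=r.calibration(n)
    K=np.array([[c['fx'],0,c['cx']],[0,c['fy'],c['cy']],[0,0,1]])
    if n=='wrist':
        s=r.sense();T=np.eye(4);T[:3,:3]=s['ee_rot'];T[:3,3]=s['tcp_pos']
        W=T@c['tool_from_camera'];Rw=W[:3,:3];o=W[:3,3]
    else:
        Rc=R.from_rotvec(c['rvec']).as_matrix();Rw=Rc.T;o=-Rc.T@c['tvec']
    return K,Rw,o
def ray(C,p):
    K,Rw,o=C;d=Rw@np.linalg.inv(K)@np.array([p[0],p[1],1.]);return o,d/np.linalg.norm(d)
def onz(C,p,z):
    o,d=ray(C,p);return o+d*(z-o[2])/d[2]
def onplane(C,p,q,n):
    o,d=ray(C,p);return o+d*((q-o)@n)/(d@n)
def proj(C,X):
    K,Rw,o=C;v=K@(Rw.T@(np.asarray(X)-o));return v[:2]/v[2]
def tri(C1,p1,C2,p2):
    o1,d1=ray(C1,p1);o2,d2=ray(C2,p2)
    t=np.linalg.lstsq(np.c_[d1,-d2],o2-o1,rcond=None)[0]
    a=o1+d1*t[0];b=o2+d2*t[1];return (a+b)/2,np.linalg.norm(a-b)
E
python3 - <<'E'
import cv2,numpy as np
a=cv2.imread('pics/scene0.png');b=cv2.imread('pics/side0.png')
f=lambda i,x,y,w,h,k:cv2.resize(i[y:y+h,x:x+w],None,fx=k,fy=k,interpolation=cv2.INTER_CUBIC)
cv2.imwrite('pics/c1.png',np.hstack([f(a,285,200,70,115,5),f(b,270,185,90,115,5)]))
cv2.imwrite('pics/c2.png',np.vstack([np.hstack([f(a,195,220,60,45,6),f(a,370,220,60,45,6)]),np.hstack([f(b,370,215,60,45,6),f(b,285,310,60,45,6)])]))
E
python3 - <<'E'
from h import *
for n in('scene','side'):
    C=cam(n);print(n,C[2].round(3),C[1][:,2].round(3))
    for nm,p in dict(scene=dict(y=(224,243),b=(396,242),stk=(317,222),bigy=(430,198)),side=dict(y=(394,234),b=(311,333),stk=(335,215),bigy=(345,390)))[n].items(): print(nm,onz(C,p,.005).round(3))
C1=cam('scene');C2=cam('side');print(tri(C1,(317,213),C2,(337,207)))
E
```

```text
scene [ 1.237 -0.026  0.999] [-0.611  0.05  -0.79 ]
y [ 0.45  -0.232  0.005]
b [0.494 0.235 0.005]
stk [0.401 0.027 0.005]
bigy [0.343 0.365 0.005]
side [0.174 0.869 0.716] [ 0.35  -0.77  -0.534]
y [ 0.451 -0.237  0.005]
b [0.49  0.234 0.005]
stk [ 0.653 -0.259  0.005]
bigy [0.364 0.339 0.005]
(array([0.5341675 , 0.01709676, 0.1993141 ]), np.float64(0.006511408693631726))
```

View pics/c1.png

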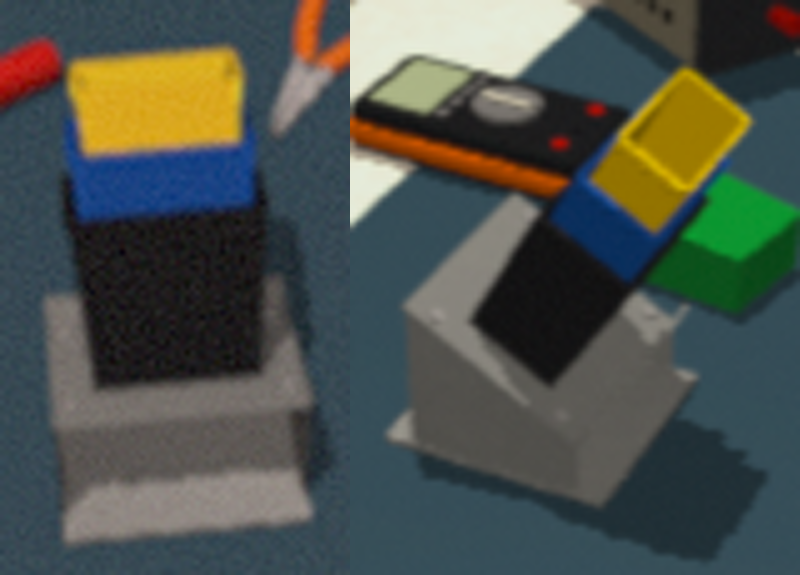

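View pics/c2.png

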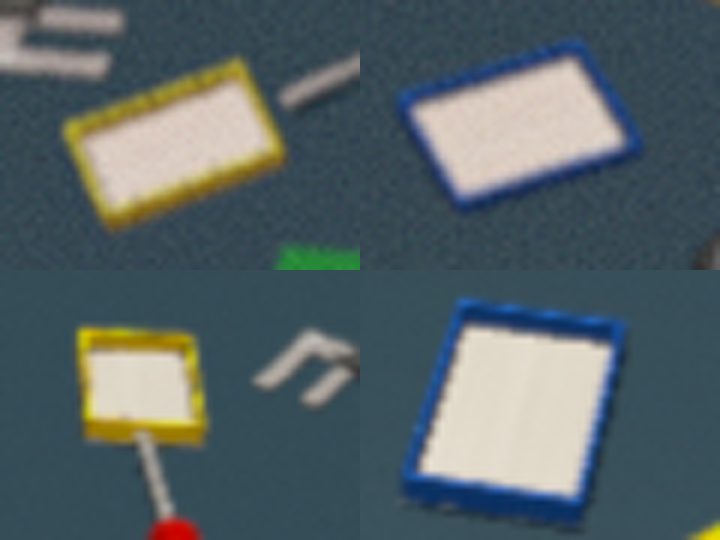

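The scene crop shows the yellow tub nested in the blue and black tubs, with its -x mouth corners near (298.6,213) and (333,209.6). In the side view the mouth corners are (337.6,198.6), (350,209.4), (337,223) and (325,211). The trays show clearly, and I'll triangulate now.

Run:
```python
from h import *
C1=cam('scene');C2=cam('side')
A,e=tri(C1,(298.6,213),C2,(350,209.4));B,f=tri(C1,(333,209.6),C2,(337,223))
print(A.round(4),e,B.round(4),f,np.linalg.norm(A-B))
d=B-A;print('yaw of tub y',np.degrees(np.arctan2(-d[0],d[1])),'tilt',d[2])
for n,C in(('scene',C1),('side',C2)):
    im=cv2.imread(f'pics/{n}0.png');hsv=cv2.cvtColor(im,cv2.COLOR_BGR2HSV)
    # white floors inside
    for nm,X in(('y',(.45,-.234)),('b',(.492,.235))):
        u,v=proj(C,[*X,.003]).astype(int)
        w=np.zeros(im.shape[:2],np.uint8)
        m=((hsv[...,1]<60)&(hsv[...,2]>150)).astype(np.uint8)
        n_,lab,st,cen=cv2.connectedComponentsWithStats(m)
        l=lab[v,u];c,_=cv2.findContours((lab==l).astype(np.uint8),0,2)
        cnt=np.vstack(c)[:,0]
        P=np.array([onz(C,p,.003)[:2] for p in cnt]).astype(np.float32)
        print(n,nm,st[l],cv2.minAreaRect(P*1000))
        # rim color outer contour at z=.013
        hlo,hhi=(20,35) if nm=='y' else (105,125)
        m=((hsv[...,0]>=hlo)&(hsv[...,0]<=hhi)&(hsv[...,1]>130)).astype(np.uint8)
        box=np.zeros_like(m);box[v-30:v+30,u-30:u+30]=1;m&=box
        c,_=cv2.findContours(m,0,2);c=max(c,key=cv2.contourArea)[:,0]
        P=np.array([onz(C,p,.013)[:2] for p in c]).astype(np.float32);print('  rim',cv2.minAreaRect(P*1000))
for nm,p in(('3hbase',(457,302)),):print(nm,onz(C1,p,.005),onz(C2,(202,335),.005))
print('lens',tri(C1,(438,272),C2,(213,256)));print('clip',tri(C1,(462,245),C2,(152,287)),tri(C1,(505,320),C2,(152,287)),tri(C1,(462,245),C2,(234,325)))
```

```text
[ 0.5145 -0.0238  0.1789] 0.0016694776747484407 [0.5146 0.0574 0.1831] 0.003947167211953914 0.08127749200730092
yaw of tub y -0.05695187547218258 tilt 0.004149531192287614
scene y [209 234  30  20 324] ((449.4319152832031, -233.25054931640625), (40.680423736572266, 74.83204650878906), 21.341093063354492)
  rim ((477.66259765625, -220.73960876464844), (32.43865966796875, 88.16737365722656), 33.80335998535156)
scene b [379 230  35  22 474] ((488.57891845703125, 235.68617248535156), (53.797481536865234, 83.3285140991211), 15.090788841247559)
  rim ((493.94854736328125, 234.7691192626953), (74.08518981933594, 99.1335220336914), 15.21882438659668)
side y [385 229  17  11 166] ((454.127197265625, -240.0032958984375), (46.333580017089844, 57.772891998291016), 22.457441329956055)
  rim ((450.9111022949219, -224.35195922851562), (57.9668083190918, 101.413330078125), 21.123519897460938)
side b [295 320  32  28 648] ((491.87005615234375, 231.70333862304688), (56.49969482421875, 75.78646850585938), 15.047857284545898)
  rim ((488.2926940917969, 239.52281188964844), (67.44427490234375, 105.38574981689453), 15.615914344787598)
3hbase [0.69378834 0.3489061  0.005     ] [0.69844165 0.3442289  0.005     ]
lens (array([0.70410412, 0.26831272, 0.16457434]), np.float64(0.0009673517386639516))
clip (array([0.69064461, 0.37406803, 0.18837352]), np.float64(0.11441275635010657)) (array([0.80005749, 0.38026239, 0.1227608 ]), np.float64(0.034014098189357606)) (array([0.59027536, 0.36755337, 0.10075297]), np.float64(0.0021401291025642277))
```

```bash
cat >> h.py <<'E'
def frame(xd,yd):
    x=np.array(xd,float);x/=np.linalg.norm(x);y=np.array(yd,float);y-=x*(x@y);y/=np.linalg.norm(y)
    return np.c_[x,y,np.cross(x,y)]
def inc(Rt,pt,R0=None,p0=None):
    s=r.sense();R0=s['ee_rot'] if R0 is None else R0;p0=s['tcp_pos'] if p0 is None else p0
    return R.from_matrix(R0.T@Rt).as_rotvec(degrees=True).round(2),(R0.T@(np.array(pt)-p0)).round(4)
E
python3 - <<'E'
from h import *
Rt=frame([.5,0,-.866],[-.866,0,-.5])
print(inc(Rt,[.468,.017,.306]))
E
```

```text
(array([-66.34, -17.72, -26.45]), array([-0.0755,  0.4648,  0.4401]))
```

move_arm --increments '[-66.34, -17.72, -26.45, -0.0755, 0.4648, 0.4401, 0.087, -66.34, -17.72, -26.45, -0.0755, 0.4648, 0.4401, 0.087, -66.34, -17.72, -26.45, -0.0755, 0.4648, 0.4401, 0.087, -66.34, -17.72, -26.45, -0.0755, 0.4648, 0.4401, 0.087, -66.34, -17.72, -26.45, -0.0755, 0.4648, 0.4401, 0.087, -66.34, -17.72, -26.45, -0.0755, 0.4648, 0.4401, 0.087, -66.34, -17.72, -26.45, -0.0755, 0.4648, 0.4401, 0.087, -66.34, -17.72, -26.45, -0.0755, 0.4648, 0.4401, 0.087, -66.34, -17.72, -26.45, -0.0755, 0.4648, 0.4401, 0.087, -66.34, -17.72, -26.45, -0.0755, 0.4648, 0.4401, 0.087, -66.34, -17.72, -26.45, -0.0755, 0.4648, 0.4401, 0.087, -66.34, -17.72, -26.45, -0.0755, 0.4648, 0.4401, 0.087]'

```text
time_s: 1.15
tcp_pos: [0.4125, -0.1228, 0.2889]
ee_rot: [[0.502, -0.865, -0.001], [-0.0, -0.001, 1.0], [-0.865, -0.502, -0.001]]
wrist_force: [0.5, -1.5, -0.4]
gripper_width: 0.998
```

Run:
```python
from h import *
Rt=frame([.5,0,-.866],[-.866,0,-.5])
print(r.sense()['joints'],inc(Rt,[.468,.017,.306]))
```

```text
[  8.12333687 -15.26216475 -39.98099961   7.03226251 -35.59321951
 -12.69907873] (array([ 0.07, -0.02,  0.14]), array([ 0.013 , -0.0568,  0.1397]))
```

move_arm --increments '[0, 0, 0, 0.013, -0.0568, 0.1397, 0.087, 0, 0, 0, 0.013, -0.0568, 0.1397, 0.087, 0, 0, 0, 0.013, -0.0568, 0.1397, 0.087, 0, 0, 0, 0.013, -0.0568, 0.1397, 0.087, 0, 0, 0, 0.013, -0.0568, 0.1397, 0.087, 0, 0, 0, 0.013, -0.0568, 0.1397, 0.087, 0, 0, 0, 0.013, -0.0568, 0.1397, 0.087]'

```text
time_s: 1.73
tcp_pos: [0.4681, 0.0147, 0.3042]
ee_rot: [[0.498, -0.867, 0.0], [-0.002, -0.001, 1.0], [-0.867, -0.498, -0.002]]
wrist_force: [-0.2, 0.5, 0.5]
gripper_width: 0.999
```

Run:
```python
from h import *
s=r.sense();print(s['joints'].round(1),s['tcp_pos'],s['time_s']);np.savez('w1.npz',R=s['ee_rot'],p=s['tcp_pos'])
cv2.imwrite('pics/w1.png',r.capture('wrist')[:,:,::-1])
C=cam('wrist');print(proj(C,[.533,.017,.193]))
```

```text
[ 29.7 -11.7 -41.4  24.7 -36.4 -46.7] [0.4680767  0.01470649 0.30424043] 1.7333
[315.5823471  236.76177762]
```

View pics/w1.png

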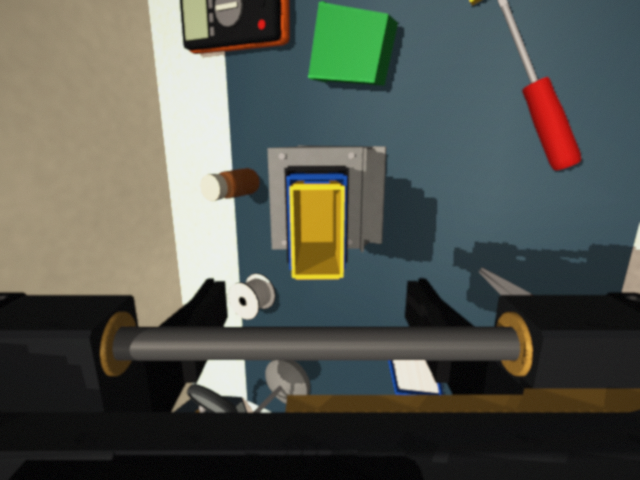

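The wrist view shows the yellow mouth spanning (289..345, 182..280), sitting inside the blue and black rims. I'll fit it.

Run:
```python
from h import *
C=cam('wrist');im=cv2.imread('pics/w1.png');hsv=cv2.cvtColor(im,cv2.COLOR_BGR2HSV)
m=((hsv[...,0]>=20)&(hsv[...,0]<=35)&(hsv[...,1]>130)&(hsv[...,2]>90)).astype(np.uint8)
m[:150]=0;m[300:]=0;m[:,:270]=0;m[:,365:]=0
c,_=cv2.findContours(m,0,2);c=max(c,key=cv2.contourArea)
print(cv2.boundingRect(c))
n=np.array([-.5,0,.866]);ex=np.array([.866,0,.5]);ey=np.array([0,1.,0])
for M in ([.533,.017,.193],):
    M=np.array(M)
    P=np.array([[(q-M)@ex,(q-M)@ey] for q in (onplane(C,p+0.0,M,n) for p in c[:,0])],np.float32)*1000
    rc=cv2.minAreaRect(P);print(rc)
    print(P.min(0),P.max(0))
```

```text
(290, 182, 55, 98)
((-1.1960830688476562, -3.6325836181640625), (80.4384765625, 43.058372497558594), 89.99443054199219)
[-22.721704 -43.853397] [20.33649  36.587143]
```

Run:
```python
from h import *
s=r.sense();print(s['tcp_pos'],s['wrist_force'])
Rt=frame([.5,0,-.866],[-.866,0,-.5]);n=np.array([-.5,0,.866])
print(inc(Rt,np.array([.532,.016,.193])-.017*n))
```

```text
[0.46807621 0.01419173 0.30441434] [-0.75043797 -0.70908268 -0.08520993]
(array([-0.03, -0.13, -0.09]), array([1.454e-01, 1.000e-04, 2.100e-03]))
```

move_arm --increments '[0, 0, 0, 0.035, 0, 0.002, 0.087, 0, 0, 0, 0.07, 0, 0.002, 0.087, 0, 0, 0, 0.1, 0, 0.002, 0.087, 0, 0, 0, 0.12, 0, 0.002, 0.087, 0, 0, 0, 0.135, 0, 0.002, 0.087, 0, 0, 0, 0.1455, 0, 0.002, 0.087, 0, 0, 0, 0.1455, 0, 0.002, 0.087, 0, 0, 0, 0.1455, 0, 0.002, 0.087]'

```text
time_s: 2.45
tcp_pos: [0.5424, 0.0163, 0.1868]
ee_rot: [[0.492, -0.871, 0.003], [-0.001, 0.002, 1.0], [-0.871, -0.492, -0.0]]
wrist_force: [-0.1, 0.4, -0.4]
gripper_width: 0.996
```

Run:
```python
from h import *
s=r.sense();print(s['tcp_pos'],s['wrist_force'],s['joints'].round(1))
Rt=frame([.5,0,-.866],[-.866,0,-.5]);n=np.array([-.5,0,.866])
print(inc(Rt,np.array([.532,.016,.193])-.017*n))
b=r.capture('side')[:,:,::-1];w=r.capture('wrist')[:,:,::-1]
f=lambda i,x,y,w,h,k:cv2.resize(i[y:y+h,x:x+w],None,fx=k,fy=k,interpolation=cv2.INTER_CUBIC)
cv2.imwrite('pics/g1.png',np.hstack([f(b,280,150,100,120,4),f(w,180,160,260,312,1.538462)]))
```

```text
[0.5424267  0.01630812 0.18684831] [-0.07031307  0.42717729 -0.44839602] [ 15.4   4.2 -52.1  56.   -9.2 -69.4]
(array([-0.13, -0.08, -0.53]), array([ 0.0065,  0.0059, -0.0003]))
```

View pics/g1.png

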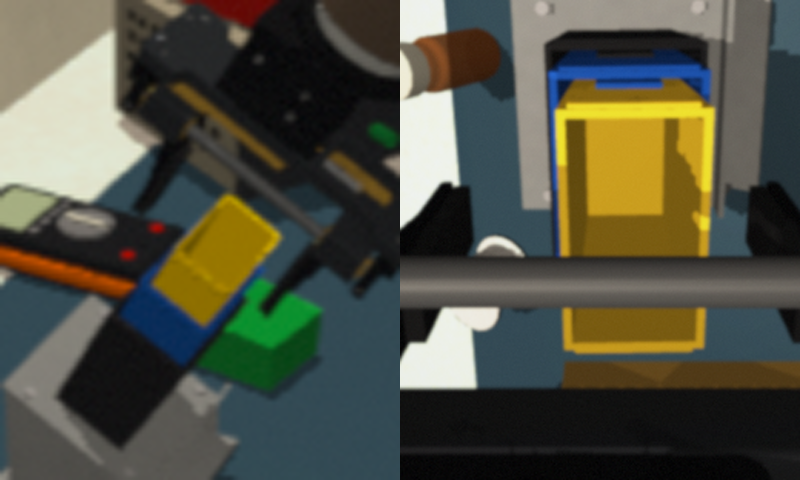

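The wrist is close to its j5 limit (-9.14), and the commanded pose is about 8 mm short. I'll fit a simple arm model from the recorded poses and choose a tilt about the tub's x axis that moves away from the limit.

```bash
cat > kin.py <<'E'
import numpy as np
from scipy.spatial.transform import Rotation as R
from scipy.optimize import least_squares
J=[[-53.1378,22.0906,.3826,-.0293,-68.4136,-14.8185],[8.12333687,-15.26216475,-39.98099961,7.03226251,-35.59321951,-12.69907873],[29.7,-11.7,-41.4,24.7,-36.4,-46.7],[15.4,4.2,-52.1,56.,-9.2,-69.4]]
P=[[.23439543,-.57875861,.22947961],[.4125,-.1228,.2889],[.46807,.0147,.30424],[.5424267,.0163,.18685]]
Rm=[[[-.00089,-.375139,.926968],[.00198,.926966,.37514],[-1,.00217,0]],[[0.502,-0.865,-0.001],[0,-0.001,1.0],[-0.865,-0.502,-0.001]],[[0.498,-0.867,0],[-0.002,-0.001,1.0],[-0.867,-0.498,-0.002]],[[0.492,-0.871,0.003],[-0.001,0.002,1.0],[-0.871,-0.492,0]]]
rx=lambda a:R.from_euler('x',a,degrees=True).as_matrix()
ry=lambda a:R.from_euler('y',a,degrees=True).as_matrix()
rz=lambda a:R.from_euler('z',a,degrees=True).as_matrix()
def parts(q):
    A=rz(q[0]);U=A@ry(q[1]);F=U@ry(-q[2]);W=F@rx(SG4*q[3]);V=W@ry(-q[4]);T=V@rx(SG6*q[5])
    return A,U,F,W,V,T
SG4=SG6=1
E
python3 - <<'E'
import kin,itertools,numpy as np
from kin import *
for a,b in itertools.product([1,-1],[1,-1]):
    kin.SG4,kin.SG6=a,b
    # const rotation on tool from start, test on others
    C=parts(J[0])[5].T@np.array(Rm[0])
    print(a,b,[np.round(np.degrees(np.arccos(np.clip((np.trace((parts(q)[5]@C).T@np.array(M))-1)/2,-1,1))),2) for q,M in zip(J,Rm)],C.round(2).tolist())
E
```

```text
1 1 [np.float64(0.0), np.float64(17.7), np.float64(36.71), np.float64(15.34)] [[1.0, -0.0, -0.0], [0.0, 0.49, 0.87], [0.0, -0.87, 0.49]]
1 -1 [np.float64(0.0), np.float64(14.08), np.float64(49.56), np.float64(112.14)] [[1.0, -0.0, -0.0], [0.0, 0.0, 1.0], [-0.0, -1.0, 0.0]]
-1 1 [np.float64(0.0), np.float64(4.15), np.float64(63.65), np.float64(109.04)] [[1.0, 0.0, -0.0], [-0.0, 0.49, 0.87], [0.0, -0.87, 0.49]]
-1 -1 [np.float64(0.0), np.float64(0.0), np.float64(1.0), np.float64(0.0)] [[1.0, 0.0, -0.0], [0.0, -0.0, 1.0], [0.0, -1.0, -0.0]]
```

```bash
sed -i 's/^SG4=SG6=1/SG4=SG6=-1/' kin.py
cat >> kin.py <<'E'
Cst=np.array([[1,0,0],[0,0,1],[0,-1,0.]])
def cols(q):
    A,U,F,W,V,T=parts(q)
    return np.c_[[0,0,1],A[:,0],A[:,1],U[:,2],F[:,0],F[:,2],V[:,0]]
X=np.array([0]*7)
def fit():
    M=np.vstack([cols(q) for q in J]);b=np.concatenate(P)
    x,_,rk,sv=np.linalg.lstsq(M,b,rcond=1e-3);return x,(M@x-b),rk,sv
X=fit()[0]
def fk(q): return cols(q)@X,parts(q)[5]@Cst
LO=np.array([-179.8,-69.2,-61.2,-181.2,-171.1,-177.4]);HI=np.array([179.8,118.1,80.6,117.6,-9.15,177.4])
def ik(Rt,pt,q0):
    f=lambda q:np.r_[(fk(q)[0]-pt)*10,R.from_matrix(fk(q)[1].T@Rt).as_rotvec()]
    best=None
    for d in [np.zeros(6)]+list(np.random.default_rng(0).normal(0,25,(12,6))):
        s=least_squares(f,np.clip(np.array(q0)+d,LO+.1,HI-.1),bounds=(LO,HI))
        if best is None or s.cost<best.cost-1e-9: best=s
        if best.cost<1e-10: break
    return best.x,best.cost
E
python3 - <<'E'
from kin import *
x,res,rk,sv=fit();print(x.round(4),rk,sv.round(3));print((res*1000).round(1))
E
```

```text
[ 0.0151  0.18   -0.1417  0.5362  0.207   0.0836  0.2663] 7 [3.903 2.851 2.009 0.599 0.378 0.288 0.136]
[ 14.9  10.3  17.2   0.5  19.4   2.5 -11.1   6.8 -25.   15.3 -46.3   5.2]
```

Run:
```python
from kin import *
import kin,itertools
names=['z','Ax','Ay','Uz','Ux','Fx','Fz','Wy','Wz','Vx','Vz']
def c(q):
    A,U,F,W,V,T=parts(q)
    return np.c_[[0,0,1],A[:,0],A[:,1],U[:,2],U[:,0],F[:,0],F[:,2],W[:,1],W[:,2],V[:,0],V[:,2]]
M=np.vstack([c(q) for q in J]);b=np.concatenate(P)
out=[]
for k in range(4,8):
    for cb in itertools.combinations(range(11),k):
        x,_,rk,sv=np.linalg.lstsq(M[:,cb],b,rcond=1e-4);out.append((k,np.sqrt(np.mean((M[:,cb]@x-b)**2))*1000,[names[i] for i in cb],x.round(3).tolist()))
for k in range(4,8):
    for o in sorted([o for o in out if o[0]==k],key=lambda o:o[1])[:4]:print(o)
```

```text
(4, np.float64(21.818772821461973), ['Ax', 'Uz', 'Fx', 'Wy'], [0.175, 0.388, 0.324, -0.196])
(4, np.float64(23.01089775524504), ['Uz', 'Fx', 'Wy', 'Vx'], [0.684, 0.43, -0.17, 0.257])
(4, np.float64(23.259918089741788), ['Uz', 'Ux', 'Fx', 'Wy'], [0.418, 0.126, 0.383, -0.199])
(4, np.float64(26.385092351382994), ['Uz', 'Fx', 'Fz', 'Wy'], [0.369, 0.456, 0.11, -0.205])
(5, np.float64(0.1987453339232396), ['z', 'Uz', 'Fx', 'Wy', 'Vx'], [0.161, 0.565, 0.422, -0.16, 0.299])
(5, np.float64(13.59361328660237), ['Uz', 'Fx', 'Fz', 'Wy', 'Vx'], [0.563, 0.397, 0.086, -0.168, 0.216])
(5, np.float64(17.1755737050488), ['Ax', 'Uz', 'Fx', 'Wy', 'Vx'], [0.116, 0.541, 0.337, -0.175, 0.154])
(5, np.float64(19.111336209385744), ['Uz', 'Ux', 'Fx', 'Wy', 'Vx'], [0.568, 0.076, 0.382, -0.177, 0.159])
(6, np.float64(0.07336573895907167), ['z', 'Ay', 'Uz', 'Fx', 'Wy', 'Vx'], [0.16, 0.001, 0.565, 0.422, -0.161, 0.298])
(6, np.float64(0.08042969992769275), ['z', 'Uz', 'Fx', 'Wy', 'Wz', 'Vx'], [0.16, 0.566, 0.421, -0.16, 0.001, 0.299])
(6, np.float64(0.11726327292105478), ['z', 'Uz', 'Fx', 'Wy', 'Vx', 'Vz'], [0.16, 0.565, 0.421, -0.16, 0.299, 0.001])
(6, np.float64(0.17498230219407665), ['z', 'Ax', 'Uz', 'Fx', 'Wy', 'Vx'], [0.16, 0.001, 0.565, 0.421, -0.16, 0.298])
(7, np.float64(0.05234192169622748), ['z', 'Ax', 'Ay', 'Uz', 'Fx', 'Wy', 'Vx'], [0.161, -0.001, 0.001, 0.565, 0.423, -0.161, 0.298])
(7, np.float64(0.05724000180518374), ['z', 'Ay', 'Uz', 'Fx', 'Wy', 'Wz', 'Vx'], [0.16, 0.001, 0.565, 0.422, -0.16, 0.0, 0.299])
(7, np.float64(0.05825372020160739), ['z', 'Uz', 'Fx', 'Fz', 'Wy', 'Wz', 'Vx'], [0.16, 0.566, 0.421, -0.001, -0.16, 0.001, 0.3])
(7, np.float64(0.06521134526082974), ['z', 'Uz', 'Fx', 'Wy', 'Wz', 'Vx', 'Vz'], [0.16, 0.566, 0.421, -0.16, 0.001, 0.299, 0.0])
```

The five-parameter model fits to 0.2 mm. Now I'll search for grasp solutions for both tubs.

```bash
python3 - <<'E'
s=open('kin.py').read()
s=s.replace("return np.c_[[0,0,1],A[:,0],A[:,1],U[:,2],F[:,0],F[:,2],V[:,0]]","return np.c_[[0,0,1],U[:,2],F[:,0],W[:,1],V[:,0]]").replace("X=np.array([0]*7)","")
i=s.index("def ik");s=s[:i]+'''def iks(Rt,pt,N=40,seed=0):
    f=lambda q:np.r_[(fk(q)[0]-pt)*10,R.from_matrix(fk(q)[1].T@Rt).as_rotvec()]
    out=[];g=np.random.default_rng(seed)
    for k in range(N):
        q0=np.array([g.uniform(-90,90),g.uniform(-40,80),g.uniform(-60,60),g.uniform(-180,117),g.uniform(-150,-10),g.uniform(-170,170)])
        s=least_squares(f,np.clip(q0,LO+.1,HI-.1),bounds=(LO,HI),x_scale=30,max_nfev=150)
        if s.cost<1e-8 and not any(np.abs(s.x-o).max()<1 for o in out): out.append(s.x)
    return out
'''
open('kin.py','w').write(s)
E
cat > t.py <<'E'
from kin import *
from h import frame
n=np.array([-.5,0,.866]);ey=np.array([0,1.,0]);ex=np.array([.866,0,.5])
M=np.array([.532,.016,.193])
for nm,m in(('small',M),('med',M-.03*n)):
    for th in(-25,-15,0,15,25):
        t=np.radians(th);xd=-n*np.cos(t)+ey*np.sin(t)
        for sg in(-1,):
            Rt=frame(xd,sg*ex)
            for q in iks(Rt,m-.017*n,25): print(nm,th,sg,q.round(0))
E
timeout 300 python3 t.py
```

```text
small -25 -1 [ 25.  10. -53.  75. -36. -98.]
small -15 -1 [ 17.   7. -55.  81. -23. -96.]
small 15 -1 [ 13.   7. -29. -21. -23.   8.]
small 25 -1 [  1.   9. -21. -43. -38.  35.]
med -25 -1 [  21.   13.  -53.   84.  -34. -104.]
med -15 -1 [  11.   10.  -55.   95.  -20. -106.]
med 15 -1 [ 12.  10. -28. -25. -21.  13.]
med 25 -1 [  0.  13. -20. -46. -36.  39.]
```

```bash
cat > t2.py <<'E'
from kin import *
from h import frame,inc
n=np.array([-.5,0,.866]);ey=np.array([0,1.,0]);ex=np.array([.866,0,.5])
M=np.array([.532,.016,.193]);t=np.radians(18)
Rt=frame(-n*np.cos(t)+ey*np.sin(t),-ex)
for d in(-.125,-.08,-.04,0,.0146):
    for q in iks(Rt,M-(.0154+d)*n if d>=0 else M-d*n,15): print('apr',d,q.round(0))
# small place: upright
for nm,c,a,h in(('s',(.450,-.236),22,.080),('m',(.490,.235),15,.085)):
    for fl in(0,180):
        tx=np.array([np.cos(np.radians(a+fl)),np.sin(np.radians(a+fl)),0]);tz=np.array([0,0,1.]);ty=np.cross(tz,tx)
        Rp=frame(-tz*np.cos(t)+ty*np.sin(t),-tx)
        for z in(0,.1):
            for q in iks(Rp,np.array([*c,.003+h-.0154+z]),15): print(nm,fl,z,q.round(0))
print(inc(Rt,[.468,.016,.306]))
E
timeout 400 python3 t2.py
```

```text
apr -0.125 [ 14.  -9. -27. -17. -40.   1.]
apr -0.08 [ 12.  -4. -27. -20. -36.   5.]
apr -0.04 [ 11.   0. -27. -24. -32.  10.]
apr 0 [  9.   7. -26. -29. -28.  18.]
apr 0.0146 [  9.   9. -26. -31. -27.  20.]
s 0 0 [-18.  28. -12. -15. -62.  49.]
s 0 0.1 [-18.  22.  -7. -14. -74.  46.]
s 180 0 [ -8.  17. -53.  56. -19. 157.]
m 0 0 [ 32.  24. -16. -24. -47.  -1.]
m 0 0.1 [ 32.  17. -11. -20. -59.  -7.]
m 180 0 [ 50.  27. -27.  20. -49. 130.]
m 180 0.1 [ 50.  20. -20.  17. -62. 135.]
(array([ -0.1 , -18.03,  -0.45]), array([-0.1397,  0.0063, -0.0013]))
```

move_arm --increments '[0, 0, 0, -0.03, 0, 0, 0.087, 0, 0, 0, -0.07, 0.006, -0.001, 0.087, 0, 0, 0, -0.11, 0.006, -0.001, 0.087, 0, 0, 0, -0.14, 0.006, -0.001, 0.087, 0, -5, -0.1, -0.14, 0.006, -0.001, 0.087, 0, -10, -0.2, -0.14, 0.006, -0.001, 0.087, 0, -15, -0.4, -0.14, 0.006, -0.001, 0.087, -0.1, -18, -0.45, -0.14, 0.006, -0.001, 0.087, -0.1, -18, -0.45, -0.14, 0.006, -0.001, 0.087, -0.1, -18, -0.45, -0.14, 0.006, -0.001, 0.087, -0.1, -18, -0.45, -0.14, 0.006, -0.001, 0.087]'

```text
time_s: 3.47
tcp_pos: [0.4678, 0.0164, 0.3061]
ee_rot: [[0.475, -0.866, -0.154], [0.307, -0.0, 0.952], [-0.825, -0.499, 0.266]]
wrist_force: [-0.7, 0.6, -0.3]
gripper_width: 1.0
```

```bash
cat > st.py <<'E'
from h import *
n=np.array([-.5,0,.866]);ey=np.array([0,1.,0]);ex=np.array([.866,0,.5])
M=np.array([.532,.016,.193]);t=np.radians(18)
Rt=frame(-n*np.cos(t)+ey*np.sin(t),-ex)
s=r.sense()
E
python3 - <<'E'
from st import *
print(s['joints'].round(1),s['tcp_pos'],s['time_s'])
print(inc(Rt,M+.03*n),inc(Rt,M-.0154*n))
E
```

```text
[ 14.3  -9.5 -26.5 -16.  -41.   -0.4] [0.46782401 0.01635567 0.30613154] 3.4667
(array([-0.01, -0.09, -0.05]), array([ 0.0951,  0.0009, -0.0311])) (array([-0.01, -0.09, -0.05]), array([ 0.1383,  0.0009, -0.0451]))
```

move_arm --increments '[0, 0, 0, 0.035, 0.0005, -0.0114, 0.087, 0, 0, 0, 0.07, 0.001, -0.0228, 0.087, 0, 0, 0, 0.1, 0.001, -0.0326, 0.087, 0, 0, 0, 0.12, 0.001, -0.0391, 0.087, 0, -0.1, 0, 0.138, 0.001, -0.045, 0.087, 0, -0.1, 0, 0.138, 0.001, -0.045, 0.087, 0, -0.1, 0, 0.138, 0.001, -0.045, 0.087]'

```text
time_s: 4.05
tcp_pos: [0.5386, 0.0164, 0.1779]
ee_rot: [[0.47, -0.869, -0.155], [0.309, -0.003, 0.951], [-0.827, -0.495, 0.267]]
wrist_force: [0.3, -0.5, 0.6]
gripper_width: 1.002
```

Run:
```python
from st import *
print(s['joints'].round(1),s['tcp_pos'],s['wrist_force'])
print(inc(Rt,M-.0154*n))
b=r.capture('side')[:,:,::-1];w=r.capture('wrist')[:,:,::-1]
f=lambda i,x,y,w,h,k:cv2.resize(i[y:y+h,x:x+w],None,fx=k,fy=k,interpolation=cv2.INTER_CUBIC)
cv2.imwrite('pics/g2.png',np.hstack([f(b,280,150,100,120,4),f(w,180,160,260,312,1.538462)]))
```

```text
[  9.4   7.2 -26.1 -29.1 -27.9  18. ] [0.53861036 0.01635349 0.17787532] [ 0.27033637 -0.46537408  0.55935363]
(array([ 0.04, -0.02, -0.34]), array([-0.0011, -0.0018, -0.    ]))
```

View pics/g2.png

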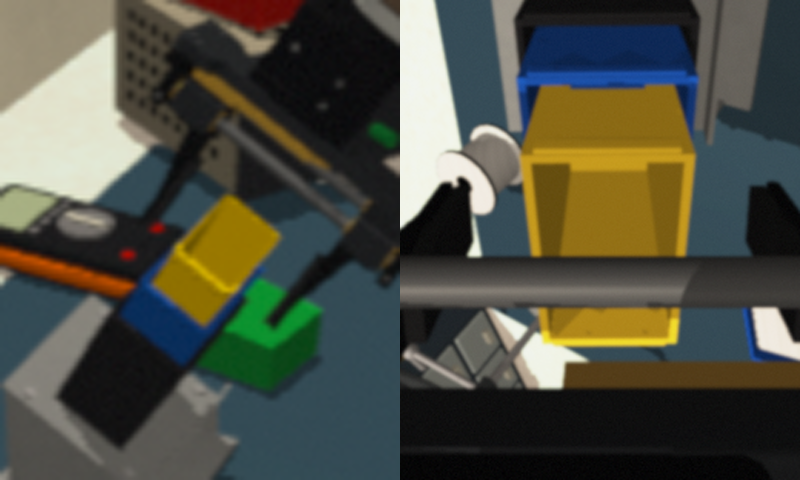

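The wrist view shows the tub mouth centred between the fingers (crop columns 525–695, fingers at 470 and 750). Now I'll close.

move_arm --increments '[0, 0, 0, -0.0005, -0.001, 0, 0.07, 0, 0, 0, -0.0005, -0.001, 0, 0.055, 0, 0, 0, -0.0005, -0.001, 0, 0.03, 0, 0, 0, -0.0005, -0.001, 0, 0.03, 0, 0, 0, -0.0005, -0.001, 0, 0.02, 0, 0, 0, -0.0005, -0.001, 0, 0.02, 0, 0, 0, -0.0005, -0.001, 0, 0.02, 0, 0, 0, -0.0005, -0.001, 0, 0.02]'

```text
time_s: 4.82
tcp_pos: [0.5395, 0.0156, 0.1793]
ee_rot: [[0.472, -0.868, -0.154], [0.309, -0.001, 0.951], [-0.826, -0.497, 0.267]]
wrist_force: [-4.0, 0.5, 2.1]
gripper_width: 0.482
```

move_arm --increments '[0, 0, 0, -0.0019, 0, 0.0006, 0.02, 0, 0, 0, -0.0038, 0, 0.0012, 0.02, 0, 0, 0, -0.0057, 0, 0.0019, 0.02, 0, 0, 0, -0.0076, 0, 0.0025, 0.02, 0, 0, 0, -0.0095, 0, 0.0031, 0.02, 0, 0, 0, -0.0114, 0, 0.0037, 0.02, 0, 0, 0, -0.0143, 0, 0.0046, 0.02, 0, 0, 0, -0.0171, 0, 0.0056, 0.02, 0, 0, 0, -0.02, 0, 0.0065, 0.02, 0, 0, 0, -0.0228, 0, 0.0074, 0.02]'

```text
time_s: 5.65
tcp_pos: [0.528, 0.0156, 0.2012]
ee_rot: [[0.474, -0.867, -0.155], [0.309, -0.001, 0.951], [-0.825, -0.498, 0.267]]
wrist_force: [0.5, 0.5, -0.2]
gripper_width: 0.48
```

Run:
```python
from st import *
print(s['wrist_force'],s['gripper_width'])
b=r.capture('side')[:,:,::-1];w=r.capture('wrist')[:,:,::-1]
f=lambda i,x,y,w,h,k:cv2.resize(i[y:y+h,x:x+w],None,fx=k,fy=k,interpolation=cv2.INTER_CUBIC)
cv2.imwrite('pics/g3.png',np.hstack([f(b,280,150,100,120,4),f(w,180,160,260,312,1.538462)]))
```

```text
[ 0.51023963  0.49234846 -0.19244783] 0.47977233705906963
```

View pics/g3.png

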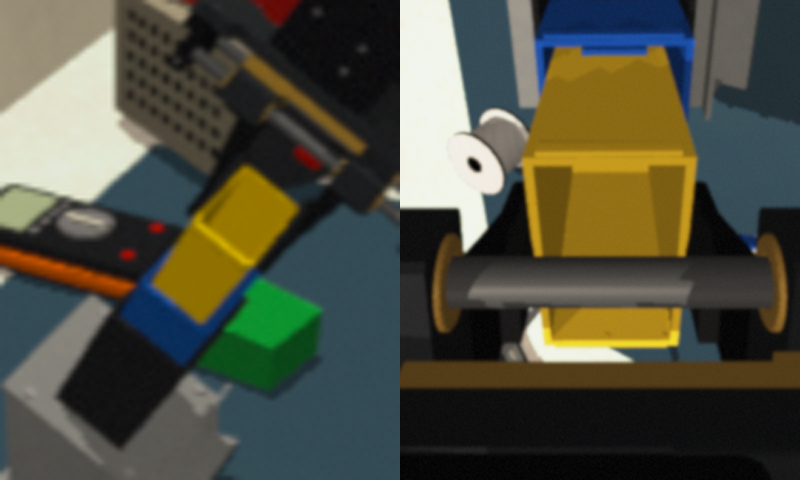

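The yellow tub is sliding out, the blue one is still seated at the same pixels, and there is no slip in the grip. I'll continue the draw.

move_arm --increments '[0, 0, 0, -0.0048, 0, 0.0015, 0.02, 0, 0, 0, -0.0095, 0, 0.0031, 0.02, 0, 0, 0, -0.0143, 0, 0.0046, 0.02, 0, 0, 0, -0.019, 0, 0.0062, 0.02, 0, 0, 0, -0.0238, 0, 0.0077, 0.02, 0, 0, 0, -0.0285, 0, 0.0093, 0.02, 0, 0, 0, -0.0333, 0, 0.0108, 0.02, 0, 0, 0, -0.038, 0, 0.0124, 0.02, 0, 0, 0, -0.0476, 0, 0.0154, 0.02, 0, 0, 0, -0.0571, 0, 0.0185, 0.02, 0, 0, 0, -0.0666, 0, 0.0216, 0.02]'

```text
time_s: 6.67
tcp_pos: [0.4926, 0.0155, 0.262]
ee_rot: [[0.473, -0.867, -0.154], [0.309, -0.001, 0.951], [-0.825, -0.497, 0.267]]
wrist_force: [-0.7, 0.5, -1.0]
gripper_width: 0.481
```

Run:
```python
from st import *
print(s['wrist_force'],s['tcp_pos'])
b=r.capture('side')[:,:,::-1];w=r.capture('wrist')[:,:,::-1]
np.savez('w3.npz',R=s['ee_rot'],p=s['tcp_pos']);cv2.imwrite('pics/w3.png',w)
f=lambda i,x,y,w,h,k:cv2.resize(i[y:y+h,x:x+w],None,fx=k,fy=k,interpolation=cv2.INTER_CUBIC)
cv2.imwrite('pics/g4.png',np.hstack([f(b,280,150,100,120,4),f(w,180,160,260,312,1.538462)]))
# refine yellow tray
C=cam('wrist')
# medium/yellow tray placing pose, above
a=np.radians(21.5);tx=np.array([np.cos(a),np.sin(a),0]);tz=np.array([0,0,1.]);ty=np.cross(tz,tx)
Rp=frame(-tz*np.cos(t)+ty*np.sin(t),-tx)
print(inc(Rp,[.45,-.235,.19]))
```

```text
[-0.70368513  0.54346061 -0.97127138] [0.49258638 0.01551755 0.26198618]
(array([-10.72,  -5.65,  34.72]), array([-0.0376,  0.0745, -0.2512]))
```

View pics/g4.png

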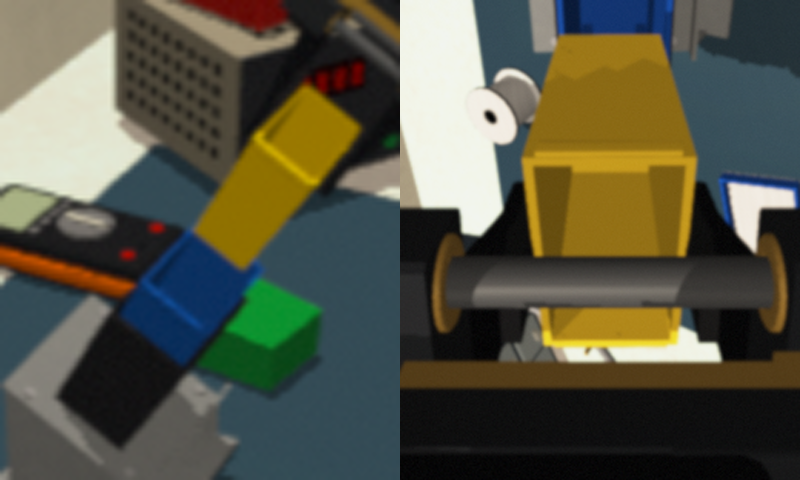

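The yellow tub is fully clear and the blue one still sits in the black. Moving to hover over the yellow tray, lifting first.

move_arm --increments '[0, 0, 0, -0.033, -0.02, 0.0107, 0.02, 0, 0, 0, -0.04, -0.005, -0.02, 0.02, -2, -1, 7, -0.04, 0.02, -0.06, 0.02, -4, -2.2, 13.9, -0.04, 0.04, -0.1, 0.02, -6, -3.4, 20.8, -0.04, 0.055, -0.14, 0.02, -8, -4.5, 27.8, -0.039, 0.07, -0.18, 0.02, -10.72, -5.65, 34.72, -0.0376, 0.0745, -0.22, 0.02, -10.72, -5.65, 34.72, -0.0376, 0.0745, -0.2512, 0.02, -10.72, -5.65, 34.72, -0.0376, 0.0745, -0.2512, 0.02, -10.72, -5.65, 34.72, -0.0376, 0.0745, -0.2512, 0.02, -10.72, -5.65, 34.72, -0.0376, 0.0745, -0.2512, 0.02]'

```text
time_s: 7.68
tcp_pos: [0.4495, -0.235, 0.1875]
ee_rot: [[-0.117, -0.931, -0.346], [0.288, -0.365, 0.885], [-0.95, 0.004, 0.311]]
wrist_force: [-0.4, 0.5, -1.6]
gripper_width: 0.482
```

Run:
```python
from st import *
print(s['wrist_force'],s['tcp_pos'],s['time_s'],s['joints'].round(0))
a=r.capture('scene')[:,:,::-1];b=r.capture('side')[:,:,::-1];w=r.capture('wrist')[:,:,::-1]
cv2.imwrite('pics/a5.png',a);cv2.imwrite('pics/b5.png',b);cv2.imwrite('pics/w5.png',w)
f=lambda i,x,y,w,h,k:cv2.resize(i[y:y+h,x:x+w],None,fx=k,fy=k,interpolation=cv2.INTER_CUBIC)
cv2.imwrite('pics/g5.png',np.vstack([np.hstack([f(a,190,150,100,120,2.5),f(b,350,150,100,120,2.5)]),cv2.resize(w,(500,375))[:300]]))
```

```text
[-0.44815566  0.49648903 -1.61671542] [ 0.44949754 -0.23500127  0.18746608] 7.6833 [-18.  20.  -5. -14. -77.  44.]
```

View pics/g5.png

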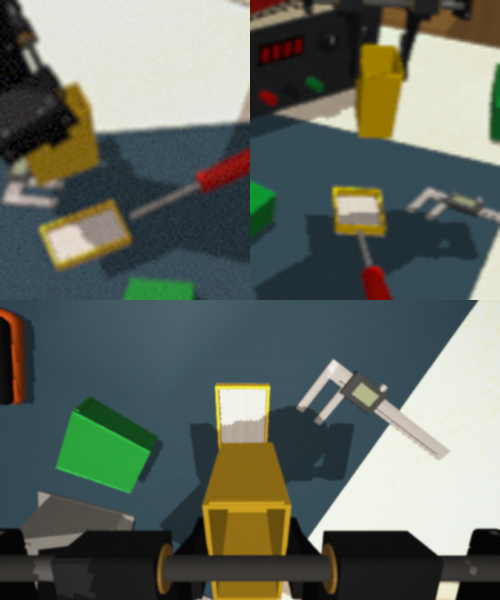

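Run:
```python
import cv2
w=cv2.imread('pics/w5.png')
cv2.imwrite('pics/w5c.png',cv2.resize(w[90:290,230:410],None,fx=4,fy=3*4/3*0.75,interpolation=cv2.INTER_CUBIC)[:600])
```

```text
(no output)
```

View pics/w5c.png

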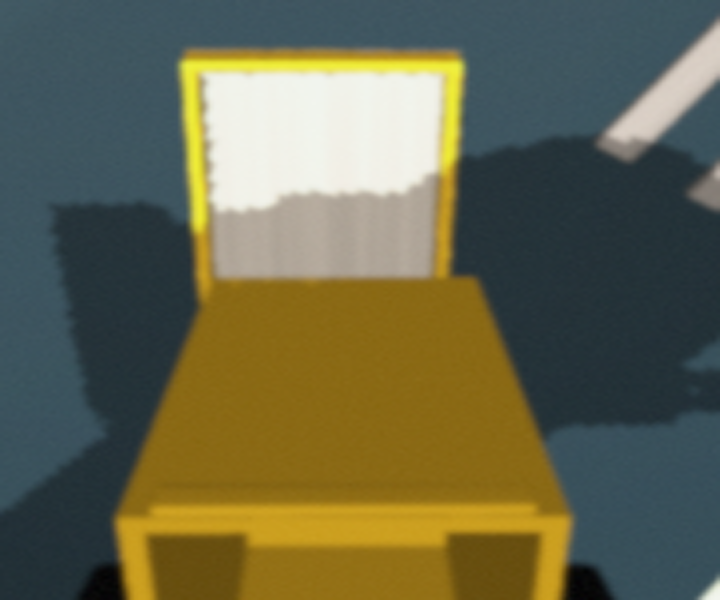

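Run:
```python
from st import *
C=cam('wrist')
print(s['tcp_pos'])
# predicted tub corners
a=np.radians(18)
# tub axes in tool: tool x = -z cos + y sin ; tool y=-x ; -> 
Z=np.array([-np.cos(a),0,np.sin(a)]);X=np.array([0,-1.,0]);Y=np.cross(Z,X)
G=np.c_[X,Y,Z]
Rw=s['ee_rot']@G;print('tub axes world',Rw.round(3).tolist())
o=s['tcp_pos']-Rw@[0,0,.0646]
for nm,v in dict(m1=(-21.5,-38,80),m2=(21.5,-38,80),b1=(-18.5,-32.5,0),b2=(18.5,-32.5,0)).items():
    print(nm,proj(C,o+Rw@np.array(v)/1000).round(1))
print('base',o.round(4))
c=[onz(C,p,.013) for p in((275.2,109.5),(345.6,109.5))]
i=[onz(C,p,.013) for p in((280,114),(340.5,114))]
for k in(c,i):
    d=k[0]-k[1];print(np.array(k).round(4)[:,:2].tolist(),np.linalg.norm(d),np.degrees(np.arctan2(d[1],d[0])),np.degrees(np.arctan2(-d[1],-d[0])))
# left and right floor edges (z=.003)
L=[onz(C,p,.003)for p in((230+207/4,90+200/3),(230+215/4,90+270/3))];Rr=[onz(C,p,.003) for p in((230+442/4,90+80/3),(230+435/4,90+270/3))]
print(np.array(L).round(4)[:,:2].tolist(),np.array(Rr).round(4)[:,:2].tolist())
```

```text
[ 0.44958992 -0.23421427  0.18914187]
tub axes world [[0.93, -0.367, 0.002], [0.367, 0.93, 0.001], [-0.002, -0.0, 1.0]]
m1 [375.1 266.2]
m2 [259.6 266.1]
b1 [349.8 183.8]
b2 [283.8 183.8]
base [ 0.4495 -0.2343  0.1245]
[[0.4955, -0.2621], [0.4435, -0.2826]] 0.05594319700351706 21.54220693693826 -158.45779306306173
[[0.4909, -0.2602], [0.4458, -0.2779]] 0.04840689944459708 21.540608408853227 -158.45939159114678
[[0.4775, -0.2225], [0.4686, -0.2017]] [[0.4433, -0.2736], [0.4215, -0.2202]]
```

Tub orientation agrees with prediction within about 1–2 px. The tray is at 21.5°, centred at (0.453,-0.2335).

Run:
```python
from st import *
a=np.radians(21.5);tx=np.array([np.cos(a),np.sin(a),0]);tz=np.array([0,0,1.]);ty=np.cross(tz,tx)
Rp=frame(-tz*np.cos(t)+ty*np.sin(t),-tx)
for z in(.11,.0725,.0676):print(z,inc(Rp,[.453,-.2337,z]))
```

```text
0.11 (array([ 0.  , -0.01, -0.12]), array([ 0.075 , -0.0035, -0.0252]))
0.0725 (array([ 0.  , -0.01, -0.12]), array([ 0.1107, -0.0036, -0.0367]))
0.0676 (array([ 0.  , -0.01, -0.12]), array([ 0.1154, -0.0036, -0.0383]))
```

move_arm --increments '[0, 0, 0, 0.02, -0.0035, -0.007, 0.02, 0, 0, 0, 0.05, -0.0035, -0.017, 0.02, 0, 0, 0, 0.075, -0.0035, -0.025, 0.02, 0, 0, -0.1, 0.09, -0.0035, -0.03, 0.02, 0, 0, -0.1, 0.1, -0.0036, -0.0333, 0.02, 0, 0, -0.1, 0.1107, -0.0036, -0.0367, 0.02, 0, 0, -0.1, 0.1107, -0.0036, -0.0367, 0.02, 0, 0, -0.1, 0.1107, -0.0036, -0.0367, 0.02]'

```text
time_s: 8.5
tcp_pos: [0.453, -0.2344, 0.0719]
ee_rot: [[-0.115, -0.931, -0.348], [0.287, -0.366, 0.885], [-0.951, 0.002, 0.309]]
wrist_force: [-0.3, -0.6, -0.8]
gripper_width: 0.483
```

Run:
```python
from st import *
print(s['wrist_force'],s['tcp_pos'],s['time_s'],s['joints'].round(0))
a=r.capture('scene')[:,:,::-1];b=r.capture('side')[:,:,::-1];w=r.capture('wrist')[:,:,::-1]
f=lambda i,x,y,w,h,k:cv2.resize(i[y:y+h,x:x+w],None,fx=k,fy=k,interpolation=cv2.INTER_CUBIC)
cv2.imwrite('pics/g6.png',np.hstack([f(b,370,180,60,80,5),f(w,230,150,180,144,400/144)]))
```

```text
[-0.2948831  -0.58816187 -0.76429287] [ 0.4529544  -0.23435752  0.07185036] 8.5 [-18.  28. -12. -16. -63.  48.]
```

View pics/g6.png

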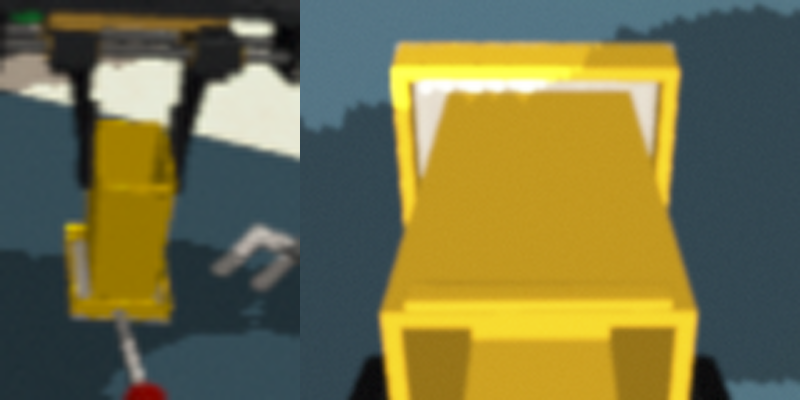

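The tub base is inside the tray, with roughly equal gaps left and right. Lowering the last millimetres.

move_arm --increments '[0, 0, 0, 0.001, 0, -0.0003, 0.02, 0, 0, 0, 0.002, 0, -0.0006, 0.02, 0, 0, 0, 0.003, 0, -0.001, 0.02, 0, 0, 0, 0.0035, 0, -0.0012, 0.02, 0, 0, 0, 0.0035, 0, -0.0012, 0.02]'

```text
time_s: 9.07
tcp_pos: [0.4527, -0.2344, 0.0684]
ee_rot: [[-0.116, -0.931, -0.347], [0.288, -0.366, 0.885], [-0.951, 0.002, 0.31]]
wrist_force: [-0.2, 0.8, 5.0]
gripper_width: 0.481
```

move_arm --increments '[0, 0, 0, 0, 0, 0, 0.045, 0, 0, 0, 0, 0, 0, 0.05, 0, 0, 0, 0, 0, 0, 0.06, 0, 0, 0, 0, 0, 0, 0.075, 0, 0, 0, 0, 0, 0, 0.08, 0, 0, 0, 0, 0, 0, 0.08, 0, 0, 0, -0.02, 0, 0.0065, 0.08, 0, 0, 0, -0.05, 0, 0.0163, 0.08, 0, 0, 0, -0.085, 0, 0.0277, 0.08, 0, 0, 0, -0.12, 0, 0.039, 0.08, 0, 0, 0, -0.12, 0, 0.039, 0.087]'

```text
time_s: 9.98
tcp_pos: [0.4564, -0.2368, 0.2011]
ee_rot: [[-0.103, -0.93, -0.352], [0.281, -0.367, 0.887], [-0.954, -0.007, 0.299]]
wrist_force: [1.2, -0.0, 0.5]
gripper_width: 0.946
```

Run:
```python
from st import *
print(s['wrist_force'],s['tcp_pos'],s['time_s'],s['joints'].round(0),s['gripper_width'])
a=r.capture('scene')[:,:,::-1];b=r.capture('side')[:,:,::-1];w=r.capture('wrist')[:,:,::-1]
cv2.imwrite('pics/a7.png',a);cv2.imwrite('pics/b7.png',b)
f=lambda i,x,y,w,h,k:cv2.resize(i[y:y+h,x:x+w],None,fx=k,fy=k,interpolation=cv2.INTER_CUBIC)
cv2.imwrite('pics/g7.png',np.hstack([f(b,370,180,60,80,5),f(a,190,190,60,80,5),]))
cv2.imwrite('pics/w7.png',w)
# via pregrasp of the medium
m=M-.03*n
print(inc(Rt,m+.13*n))
```

```text
[ 1.17778461 -0.04645777  0.48346909] [ 0.45636315 -0.23678742  0.20114133] 9.9833 [-18.  20.  -4. -14. -77.  44.] 0.9461352081861863
(array([ 10.7 ,   5.67, -34.77]), array([-0.0128, -0.1185,  0.238 ]))
```

View pics/g7.png

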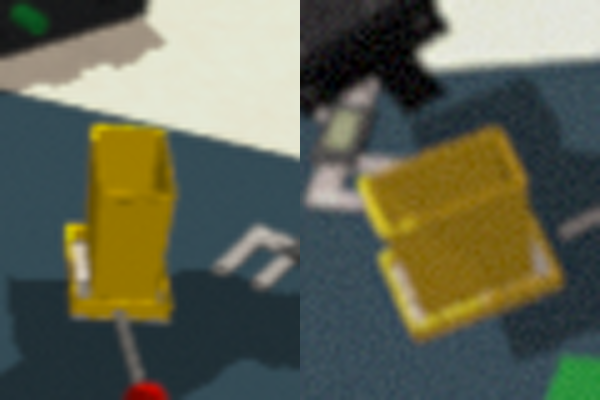

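View pics/w7.png

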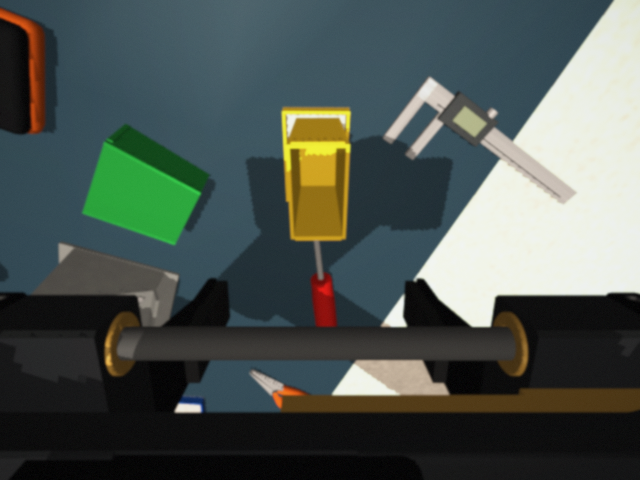

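The small tub stands upright inside the yellow tray. Now to the blue pre-grasp.

move_arm --increments '[1.5, 0.8, -5, -0.02, -0.01, 0.02, 0.087, 3, 1.6, -10, -0.03, -0.03, 0.055, 0.087, 4.6, 2.4, -15, -0.03, -0.05, 0.09, 0.087, 6.2, 3.3, -20, -0.03, -0.07, 0.125, 0.087, 7.8, 4.1, -25, -0.025, -0.085, 0.16, 0.087, 9.3, 4.9, -30, -0.02, -0.1, 0.195, 0.087, 10.7, 5.67, -34.8, -0.0128, -0.1185, 0.23, 0.087, 10.7, 5.67, -34.8, -0.0128, -0.1185, 0.238, 0.087, 10.7, 5.67, -34.8, -0.0128, -0.1185, 0.238, 0.087, 10.7, 5.67, -34.8, -0.0128, -0.1185, 0.238, 0.087, 10.7, 5.67, -34.8, -0.0128, -0.1185, 0.238, 0.087]'

```text
time_s: 11.05
tcp_pos: [0.4824, 0.0153, 0.2785]
ee_rot: [[0.474, -0.867, -0.153], [0.308, 0.0, 0.951], [-0.825, -0.498, 0.267]]
wrist_force: [0.1, 0.3, -0.0]
gripper_width: 0.998
```

Run:
```python
from st import *
print(s['tcp_pos'],s['time_s'],s['joints'].round(0))
w=r.capture('wrist')[:,:,::-1];C=cam('wrist')
cv2.imwrite('pics/w8.png',w)
f=lambda i,x,y,w,h,k:cv2.resize(i[y:y+h,x:x+w],None,fx=k,fy=k,interpolation=cv2.INTER_CUBIC)
cv2.imwrite('pics/w8c.png',f(w,220,110,200,150,4))
m=M-.03*n;print('pred mouth corners',[proj(C,m+ex*a+ey*b).round(1) for a in(-.0255,.0255) for b in(-.0425,.0425)])
print(inc(Rt,m-.0154*n))
```

```text
[0.48239285 0.01530424 0.27854334] 11.05 [ 13.  -6. -27. -18. -38.   3.]
pred mouth corners [array([353.3, 130.6]), array([347.4, 233.1]), array([279.4, 130.7]), array([285.3, 233.2])]
(array([-0.1 , -0.09, -0.07]), array([ 1.376e-01, -1.000e-04, -4.320e-02]))
```

View pics/w8c.png

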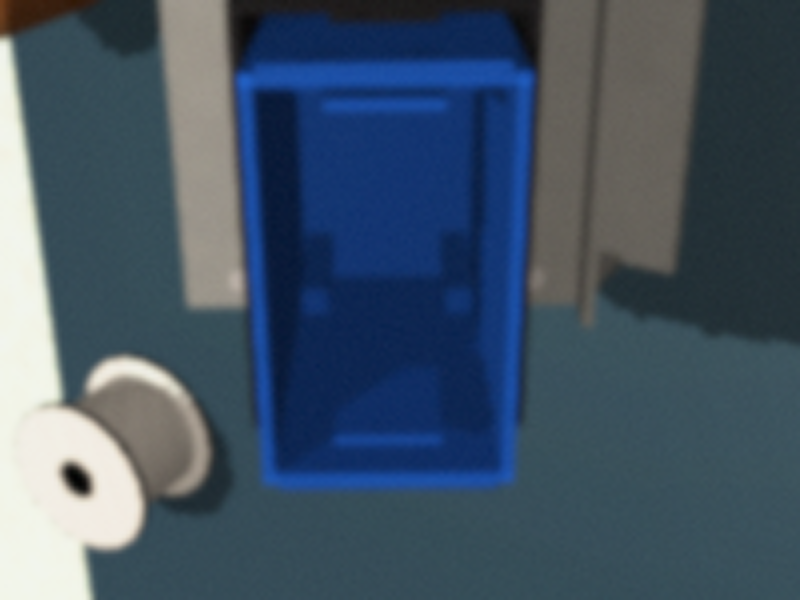

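Blue mouth corners at (279.5,128), (353.5,128), (286,232) and (348.5,232) match the prediction within 2 px. Approaching.

move_arm --increments '[0, 0, 0, 0.035, 0, -0.0114, 0.087, 0, 0, 0, 0.07, 0, -0.0225, 0.087, 0, 0, 0, 0.1, 0, -0.032, 0.087, -0.1, -0.1, 0, 0.12, 0, -0.0381, 0.087, -0.1, -0.1, 0, 0.1376, 0, -0.0437, 0.087, -0.1, -0.1, 0, 0.1376, 0, -0.0437, 0.087, -0.1, -0.1, 0, 0.1376, 0, -0.0437, 0.087]'

```text
time_s: 11.68
tcp_pos: [0.5547, 0.0148, 0.1527]
ee_rot: [[0.473, -0.868, -0.153], [0.308, 0.001, 0.951], [-0.825, -0.497, 0.268]]
wrist_force: [-0.6, -0.2, 0.3]
gripper_width: 1.003
```

Run:
```python
from st import *
print(s['joints'].round(1),s['tcp_pos'],s['wrist_force'])
print(inc(Rt,M-.0454*n))
b=r.capture('side')[:,:,::-1];w=r.capture('wrist')[:,:,::-1]
f=lambda i,x,y,w,h,k:cv2.resize(i[y:y+h,x:x+w],None,fx=k,fy=k,interpolation=cv2.INTER_CUBIC)
cv2.imwrite('pics/g9.png',np.hstack([f(b,280,150,100,120,4),f(w,180,160,260,312,1.538462)]))
```

```text
[  8.   10.9 -24.8 -32.8 -26.2  22.8] [0.55470135 0.01483694 0.15271617] [-0.58496997 -0.16708037  0.27865948]
(array([-0.1 , -0.03, -0.15]), array([-0.0004, -0.0005,  0.0014]))
```

View pics/g9.png

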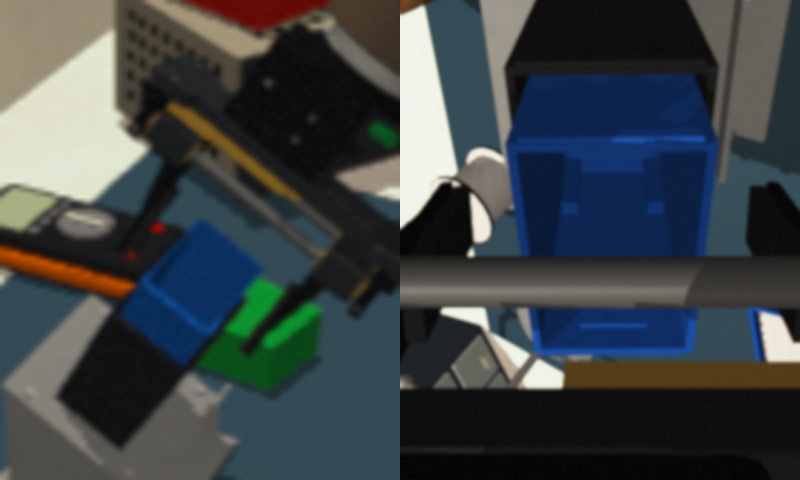

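move_arm --increments '[0, 0, 0, 0, 0, 0, 0.07, 0, 0, 0, 0, 0, 0, 0.06, 0, 0, 0, 0, 0, 0, 0.03, 0, 0, 0, 0, 0, 0, 0.03, 0, 0, 0, 0, 0, 0, 0.02, 0, 0, 0, 0, 0, 0, 0.02, 0, 0, 0, 0, 0, 0, 0.02, 0, 0, 0, 0, 0, 0, 0.02]'

```text
time_s: 12.45
tcp_pos: [0.5537, 0.0169, 0.1543]
ee_rot: [[0.474, -0.866, -0.157], [0.311, -0.002, 0.95], [-0.824, -0.5, 0.268]]
wrist_force: [-3.9, 0.3, 2.2]
gripper_width: 0.581
```

move_arm --increments '[0, 0, 0, -0.0019, 0, 0.0006, 0.02, 0, 0, 0, -0.0038, 0, 0.0012, 0.02, 0, 0, 0, -0.0057, 0, 0.0019, 0.02, 0, 0, 0, -0.0076, 0, 0.0025, 0.02, 0, 0, 0, -0.0095, 0, 0.0031, 0.02, 0, 0, 0, -0.0114, 0, 0.0037, 0.02]'

```text
time_s: 12.95
tcp_pos: [0.5479, 0.0167, 0.1629]
ee_rot: [[0.473, -0.867, -0.155], [0.31, -0.001, 0.951], [-0.825, -0.498, 0.268]]
wrist_force: [5.1, 0.5, -8.9]
gripper_width: 0.581
```

Run:
```python
from st import *
print(s['tcp_pos'],s['wrist_force'])
b=r.capture('side')[:,:,::-1];w=r.capture('wrist')[:,:,::-1]
f=lambda i,x,y,w,h,k:cv2.resize(i[y:y+h,x:x+w],None,fx=k,fy=k,interpolation=cv2.INTER_CUBIC)
cv2.imwrite('pics/g10.png',np.hstack([f(b,280,150,100,120,4),f(w,180,160,260,312,1.538462)]))
```

```text
[0.54788773 0.016706   0.16285875] [ 5.0887633   0.54554831 -8.86221932]
```

View pics/g10.png

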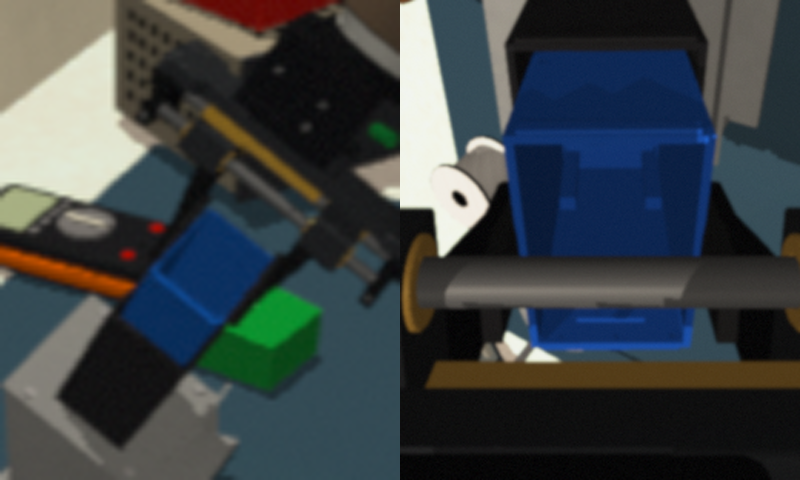

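The blue tub is coming out at about 10 N. I'll continue.

move_arm --increments '[0, 0, 0, -0.0019, 0, 0.0006, 0.02, 0, 0, 0, -0.0038, 0, 0.0012, 0.02, 0, 0, 0, -0.0067, 0, 0.0022, 0.02, 0, 0, 0, -0.0095, 0, 0.0031, 0.02, 0, 0, 0, -0.0124, 0, 0.004, 0.02, 0, 0, 0, -0.0152, 0, 0.005, 0.02, 0, 0, 0, -0.019, 0, 0.0062, 0.02, 0, 0, 0, -0.0238, 0, 0.0077, 0.02, 0, 0, 0, -0.0285, 0, 0.0093, 0.02, 0, 0, 0, -0.0333, 0, 0.0108, 0.02, 0, 0, 0, -0.038, 0, 0.0124, 0.02]'

```text
time_s: 13.97
tcp_pos: [0.5281, 0.0167, 0.2001]
ee_rot: [[0.476, -0.866, -0.157], [0.311, -0.002, 0.951], [-0.823, -0.501, 0.268]]
wrist_force: [0.5, 0.4, -1.1]
gripper_width: 0.584
```

move_arm --increments '[0, 0, 0, -0.0057, 0, 0.0019, 0.02, 0, 0, 0, -0.0114, 0, 0.0037, 0.02, 0, 0, 0, -0.0171, 0, 0.0056, 0.02, 0, 0, 0, -0.0228, 0, 0.0074, 0.02, 0, 0, 0, -0.0295, 0, 0.0096, 0.02, 0, 0, 0, -0.038, 0, 0.0124, 0.02, 0, 0, 0, -0.0476, 0, 0.0154, 0.02, 0, 0, 0, -0.0571, 0, 0.0185, 0.02, 0, 0, 0, -0.0571, 0, 0.0185, 0.02]'

```text
time_s: 14.72
tcp_pos: [0.4983, 0.0166, 0.254]
ee_rot: [[0.479, -0.864, -0.159], [0.311, -0.002, 0.95], [-0.821, -0.504, 0.267]]
wrist_force: [0.3, -0.2, -1.4]
gripper_width: 0.584
```

Run:
```python
from st import *
print(s['wrist_force'],s['tcp_pos'])
b=r.capture('side')[:,:,::-1];w=r.capture('wrist')[:,:,::-1]
f=lambda i,x,y,w,h,k:cv2.resize(i[y:y+h,x:x+w],None,fx=k,fy=k,interpolation=cv2.INTER_CUBIC)
cv2.imwrite('pics/g11.png',np.hstack([f(b,280,150,100,120,4),f(w,180,160,260,312,1.538462)]))
a=np.radians(15);tx=np.array([np.cos(a),np.sin(a),0]);tz=np.array([0,0,1.]);ty=np.cross(tz,tx)
Rp=frame(-tz*np.cos(t)+ty*np.sin(t),-tx)
print(inc(Rp,[.49,.235,.20]));print(s['ee_rot'].T@[0,0,.04])
```

```text
[ 0.27138641 -0.1905945  -1.41625798] [0.49826052 0.01656845 0.25399685]
(array([-4.55, -3.85, 32.96]), array([0.1068, 0.0328, 0.1948]))
[-0.03284674 -0.02016562  0.01069762]
```

View pics/g11.png

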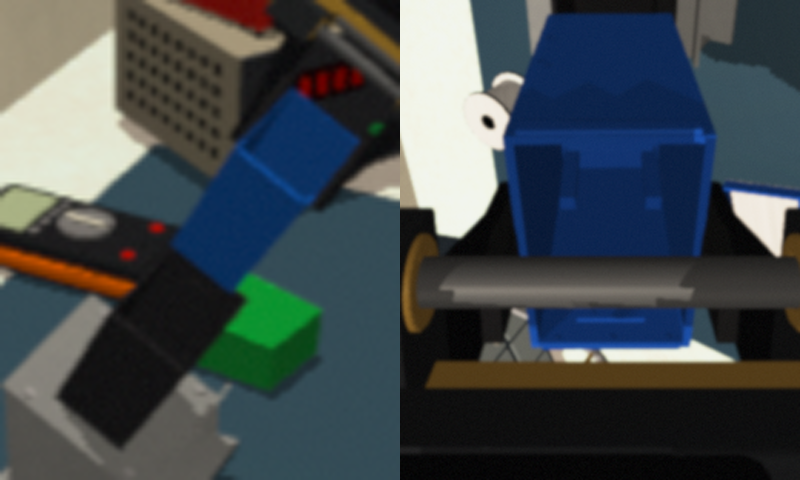

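The blue tub is clear of the black one and held without slip. Lifting and moving over the blue tray.

move_arm --increments '[0, 0, 0, -0.033, -0.02, 0.0107, 0.02, 0, 0, 0, -0.025, -0.018, 0.04, 0.02, -0.9, -0.8, 6.6, 0.0, -0.01, 0.075, 0.02, -1.8, -1.5, 13.2, 0.025, 0.0, 0.11, 0.02, -2.7, -2.3, 19.8, 0.05, 0.01, 0.14, 0.02, -3.6, -3.1, 26.4, 0.075, 0.02, 0.17, 0.02, -4.55, -3.85, 32.96, 0.1, 0.03, 0.19, 0.02, -4.55, -3.85, 32.96, 0.1068, 0.0328, 0.1948, 0.02, -4.55, -3.85, 32.96, 0.1068, 0.0328, 0.1948, 0.02, -4.55, -3.85, 32.96, 0.1068, 0.0328, 0.1948, 0.02, -4.55, -3.85, 32.96, 0.1068, 0.0328, 0.1948, 0.02]'

```text
time_s: 15.73
tcp_pos: [0.4902, 0.234, 0.2002]
ee_rot: [[-0.079, -0.966, -0.245], [0.298, -0.258, 0.919], [-0.951, -0.001, 0.309]]
wrist_force: [-0.4, 0.3, -1.2]
gripper_width: 0.58
```

Run:
```python
from st import *
print(s['wrist_force'],s['tcp_pos'],s['time_s'],s['joints'].round(0))
w=r.capture('wrist')[:,:,::-1];C=cam('wrist');s=r.sense()
cv2.imwrite('pics/w12.png',w)
f=lambda i,x,y,w,h,k:cv2.resize(i[y:y+h,x:x+w],None,fx=k,fy=k,interpolation=cv2.INTER_CUBIC)
cv2.imwrite('pics/w12c.png',f(w,215,85,200,150,4)); cv2.imwrite('pics/w12d.png',f(w,215,185,200,150,4))
a=np.radians(18);Z=np.array([-np.cos(a),0,np.sin(a)]);X=np.array([0,-1.,0]);Y=np.cross(Z,X)
Rw=s['ee_rot']@np.c_[X,Y,Z];print(Rw.round(3).tolist());o=s['tcp_pos']-Rw@[0,0,.0696];print('base',o)
for v in((-25.5,-42.5,85),(25.5,-42.5,85),(-22.75,-36.5,0),(22.75,-36.5,0)):print(proj(C,o+Rw@np.array(v)/1000).round(1))
```

```text
[-0.39791718  0.28263129 -1.22007127] [0.49015217 0.23400657 0.20018193] 15.7333 [ 32.  15.  -9. -20. -62.  -8.]
[[0.966, -0.258, -0.002], [0.258, 0.966, -0.001], [0.002, 0.0, 1.0]]
base [0.49027546 0.23392858 0.13132808]
[387.6 256.4]
[247.9 256.4]
[357.3 173.3]
[276.8 173.3]
```

View pics/w12c.png

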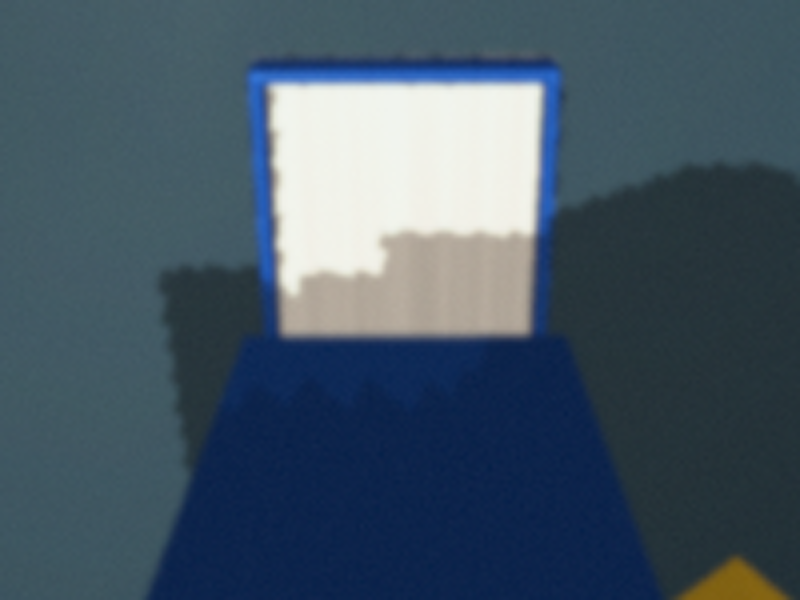

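View pics/w12d.png

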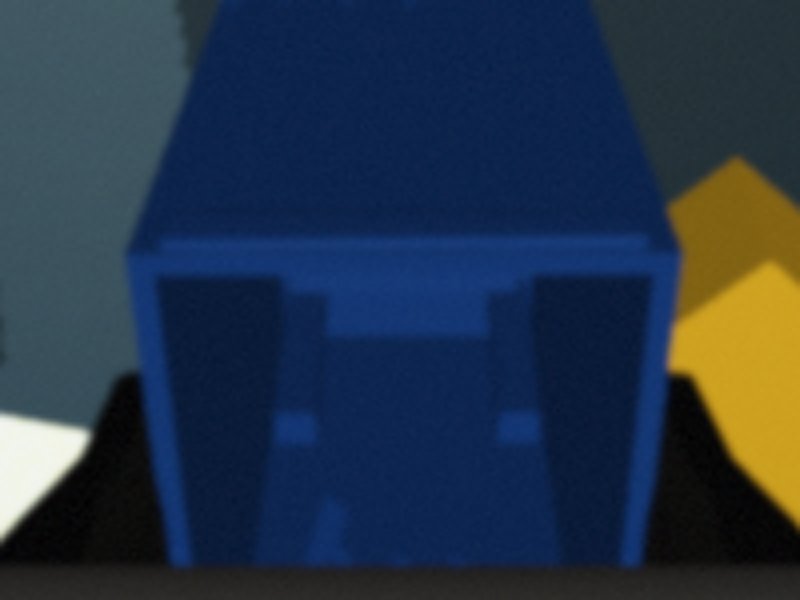

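Run:
```python
from st import *
C=cam('wrist')
for k,L in((((277,102),(355.5,102)),.046),(((281.2,105.7),(351.7,105.7)),.043)):
    c=[onz(C,p,.013) for p in k];d=c[0]-c[1];a=np.arctan2(d[1],d[0]);mid=(c[0]+c[1])/2
    print(np.linalg.norm(d),np.degrees(a),(mid+L*np.array([-np.sin(a),np.cos(a),0])).round(4))
b=[onz(C,p,.1313) for p in((276,169.3),(357,169.3))];print('tub base from view',((b[0]+b[1])/2+.0365*np.array([-.258,.966,0])).round(4))
a=np.radians(15);tx=np.array([np.cos(a),np.sin(a),0]);tz=np.array([0,0,1.]);ty=np.cross(tz,tx)
Rp=frame(-tz*np.cos(t)+ty*np.sin(t),-tx)
for z in(.0775,.0726):print(z,inc(Rp,[.4895,.237,z]))
```

```text
0.06411631020459159 14.987394877439677 [0.4906 0.2346 0.013 ]
0.05790405223079269 14.988196517869062 [0.4905 0.2345 0.013 ]
tub base from view [0.4912 0.2317 0.1313]
0.0775 (array([-0.04,  0.02,  0.13]), array([ 1.184e-01,  1.000e-04, -3.510e-02]))
0.0726 (array([-0.04,  0.02,  0.13]), array([ 1.23e-01,  1.00e-04, -3.67e-02]))
```

Tray centre is (0.4905,0.2346) at 15°. The tub base sits about 3 mm short in y, and the move corrects that. Descending.

move_arm --increments '[0, 0, 0, 0.02, 0, -0.0035, 0.02, 0, 0, 0, 0.05, 0, -0.013, 0.02, 0, 0, 0, 0.075, 0, -0.021, 0.02, 0, 0, 0.1, 0.095, 0, -0.0276, 0.02, 0, 0, 0.1, 0.11, 0, -0.0325, 0.02, 0, 0, 0.1, 0.1175, 0, -0.0349, 0.02, 0, 0, 0.1, 0.1175, 0, -0.0349, 0.02, 0, 0, 0.1, 0.1175, 0, -0.0349, 0.02]'

```text
time_s: 16.45
tcp_pos: [0.4899, 0.2375, 0.0784]
ee_rot: [[-0.08, -0.966, -0.246], [0.299, -0.258, 0.919], [-0.951, 0.0, 0.309]]
wrist_force: [-0.1, 0.2, -0.8]
gripper_width: 0.584
```

Run:
```python
from st import *
print(s['wrist_force'],s['tcp_pos'],s['time_s'])
a=r.capture('scene')[:,:,::-1];b=r.capture('side')[:,:,::-1];w=r.capture('wrist')[:,:,::-1]
f=lambda i,x,y,w,h,k:cv2.resize(i[y:y+h,x:x+w],None,fx=k,fy=k,interpolation=cv2.INTER_CUBIC)
cv2.imwrite('pics/g13.png',np.hstack([f(b,280,275,70,93.3.__int__(),4),f(w,225,130,180,135,372/135)[:372]]))
```

```text
[-0.05713969  0.2254688  -0.79827987] [0.48985981 0.23752236 0.0783742 ] 16.45
```

View pics/g13.png

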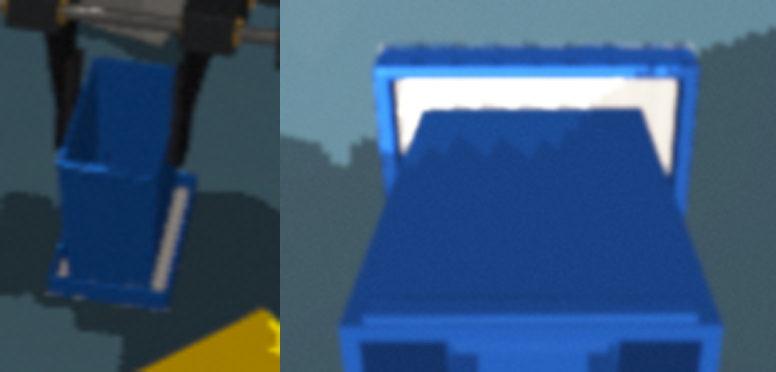

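The tub is centred in the tray. Lowering to contact.

move_arm --increments '[0, 0, 0, 0.0015, 0, -0.0005, 0.02, 0, 0, 0, 0.003, 0, -0.001, 0.02, 0, 0, 0, 0.004, 0, -0.0013, 0.02, 0, 0, 0, 0.005, 0, -0.0016, 0.02, 0, 0, 0, 0.005, 0, -0.0016, 0.02]'

```text
time_s: 17.02
tcp_pos: [0.4896, 0.2383, 0.0746]
ee_rot: [[-0.082, -0.965, -0.247], [0.299, -0.261, 0.918], [-0.951, 0.001, 0.31]]
wrist_force: [-4.1, -2.4, 14.6]
gripper_width: 0.579
```

Contact is at 14.6 N. I'll ease back 1 mm, then open and withdraw.

move_arm --increments '[0, 0, 0, -0.001, 0, 0.0003, 0.02, 0, 0, 0, -0.001, 0, 0.0003, 0.02, 0, 0, 0, -0.001, 0, 0.0003, 0.055, 0, 0, 0, -0.001, 0, 0.0003, 0.065, 0, 0, 0, -0.001, 0, 0.0003, 0.08, 0, 0, 0, -0.001, 0, 0.0003, 0.085, 0, 0, 0, -0.001, 0, 0.0003, 0.085, 0, 0, 0, -0.02, 0, 0.0065, 0.085, 0, 0, 0, -0.05, 0, 0.0163, 0.085, 0, 0, 0, -0.085, 0, 0.0277, 0.085, 0, 0, 0, -0.12, 0, 0.039, 0.085, 0, 0, 0, -0.12, 0, 0.039, 0.085]'

```text
time_s: 18.02
tcp_pos: [0.4936, 0.2393, 0.2057]
ee_rot: [[-0.069, -0.965, -0.251], [0.303, -0.26, 0.917], [-0.951, -0.013, 0.31]]
wrist_force: [0.8, -0.2, 0.1]
gripper_width: 0.975
```

Run:
```python
from st import *
print(s['wrist_force'],s['tcp_pos'],s['time_s'],s['gripper_width'])
a=r.capture('scene')[:,:,::-1];b=r.capture('side')[:,:,::-1];w=r.capture('wrist')[:,:,::-1]
cv2.imwrite('pics/a14.png',a);cv2.imwrite('pics/b14.png',b)
f=lambda i,x,y,w,h,k:cv2.resize(i[y:y+h,x:x+w],None,fx=k,fy=k,interpolation=cv2.INTER_CUBIC)
cv2.imwrite('pics/g14.png',np.hstack([f(b,280,275,70,93,4),f(a,360,190,70,93,4),f(w,260,80,120,160,372/160)]))
```

```text
[ 0.76338902 -0.18749779  0.10574918] [0.49357301 0.23932851 0.20570377] 18.0167 0.9745660186981383
```

View pics/g14.png

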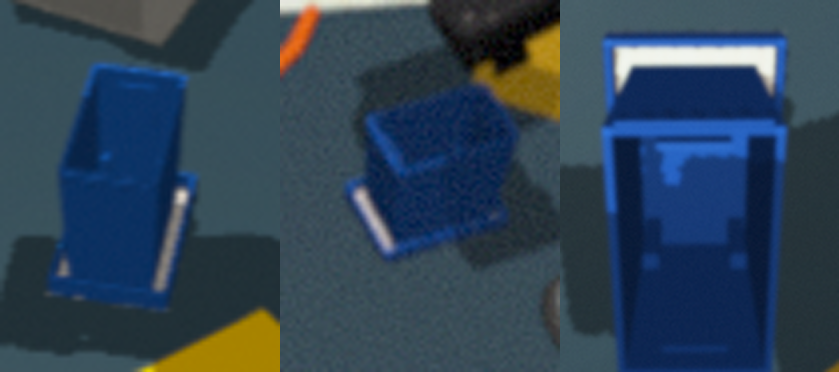

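View pics/a14.png

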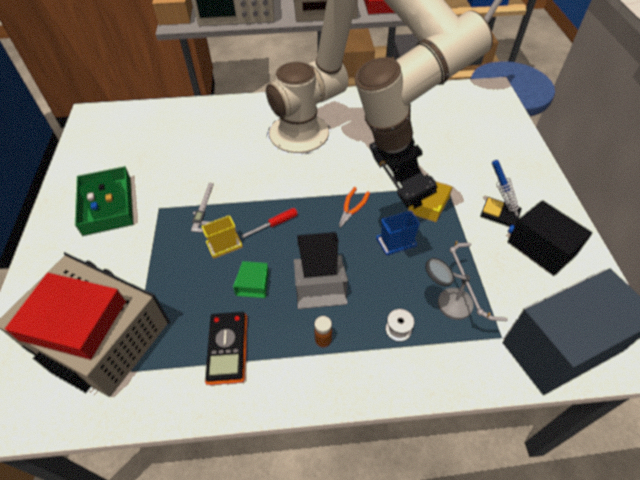

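View pics/b14.png

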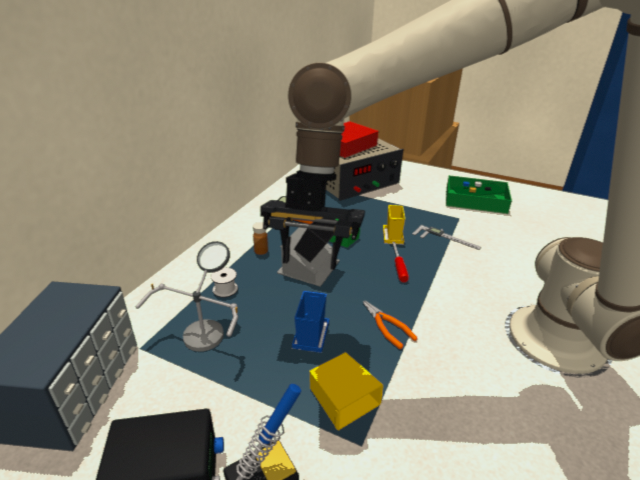

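Run:
```python
from st import *
C=cam('wrist');c=[onz(C,p,.088) for p in((278.5,133.8),(357.6,133.8))];d=c[0]-c[1];a=np.arctan2(d[1],d[0])
print('width',np.linalg.norm(d),np.degrees(a),((c[0]+c[1])/2+.0425*np.array([-np.sin(a),np.cos(a),0])).round(4))
C1=cam('scene');C2=cam('side')
ca,sa=np.cos(np.radians(15)),np.sin(np.radians(15))
ctr=np.array([.490,.2346,0])
P=[ctr+np.array([ca*x-sa*y,sa*x+ca*y,.088]) for x,y in((-.0255,-.0425),(.0255,-.0425),(.0255,.0425),(-.0255,.0425))]
for n_,Cc,f in(('a14',C1,(360,190)),('b14',C2,(280,275))):
    im=cv2.imread(f'pics/{n_}.png')[f[1]:f[1]+93,f[0]:f[0]+70];im=cv2.resize(im,None,fx=5,fy=5,interpolation=cv2.INTER_CUBIC)
    for p in P:
        q=((proj(Cc,p)-f+.5)*5).astype(int);cv2.circle(im,tuple(int(v) for v in q),3,(0,0,255),-1)
    cv2.imwrite(f'pics/{n_}_ck.png',im)
cv2.imwrite('pics/ck.png',np.hstack([cv2.imread('pics/a14_ck.png'),cv2.imread('pics/b14_ck.png')]))
```

```text
width 0.05066284295523294 14.967796373924985 [0.4889 0.2347 0.088 ]
```

View pics/ck.png

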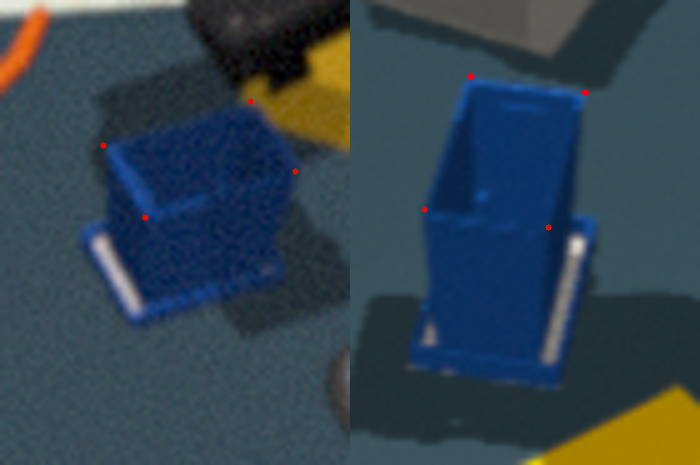

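Predicted mouth corners for a flat, upright blue tub match both views within about 1 px. Its mouth width at z = 0.088 measures 50.7 mm against 51 mm. Handing in.

Run:
```python
from h import *
print(r.sense()['time_s'],r.sense()['wrist_force']);print(r.finish_job())
```

```text
18.1667 [-0.59640488 -0.92268523  0.34997849]
the job is handed in; nothing more can be done
None
```

I drew the small yellow tub out first while the blue tub stayed seated in the black one, and stood it in the yellow-rimmed tray. Then I drew out the medium blue tub and stood it in the blue-rimmed tray. I let go of both, and the job was handed in at 18.2 s with the gripper open and clear above the blue tub.

- **Last checks:** The cameras show both tubs upright inside their trays. The blue tub's mouth is 50.7 mm wide when measured at z = 88 mm (51 mm given), centred within about 2 mm of the tray, and its predicted corners match to about 1 px in both views. I checked the yellow tub only by eye in the pictures after release. The bystanders look unmoved in the last pictures, though I did not measure their positions.
- **What went differently:** My first approach, straight down the tubs' axis, stopped about 8 mm short because the wrist bend joint (j5) came to rest against its range limit, reading −9.2° against −9.14°. I backed off and used a grasp tilted 18° about the tubs' x axis instead.
- **Small disagreements:** The blue tub sat about 3 mm off along its length in the grip, which I corrected before placing it. It met the tray floor about 2 mm earlier than computed, with a 14.6 N contact force, so I eased back 1 mm before letting go.

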